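# Ready the cordless screwdriver for hinge screws

## Robot

A 6-joint arm with a two-finger parallel gripper is mounted at the origin on a cart in front of the work surface, level with it; the furniture and walls round the work are solid. World frame = base frame: x ahead of the robot, y to its left, z up, the work surface at z = 0. Lengths are in mm, angles in rad, forces in N, time in s.
With the tool pointing down it reaches from about 350 to 975 mm from the base axis. Payload 7.1 kg.
Tool frame: the origin (TCP) lies midway between the tips of the shut fingers; the grasp point (between the pads) lies ctrl.grip_point_offset behind it (ctrl.grip_point_offset is the distance from the TCP to the grasp point, in mm); z points along the fingers, y is the line along which they close (so a half turn about z gives the same grasp; the last joint's range is limited). The gripper opens to 88 mm and grips with 3 to 60 N. Pads are 20 mm wide; open, the fingers measure 115 mm over their backs; the gripper's body (75 mm by 178 mm) begins 61 mm behind the grasp point.
Start: joints at [-1.144, 0.423, 1.63, -0, 1.089, -0.019], TCP at [269.502, -563.891, 193.175] pointing down, gripper open.
Joint ranges: [-3, 3], [-0.9, 2.11], [0.09, 2.58], [-1.31, 4.45], [0.11, 2.69], [-2.54, 2.54]. Speed limits (rad/s): [2.39, 2.39, 3.01, 3.14, 3.14, 3.14].

## Interface

Orientations are given as a rotation vector (axis times angle).
In Python, from workcell import ctrl gives the robot as it stands.
- The arm moves only by the tool apply_moves, never from a script. Its argument "targets" is a list of rows, each an object of numbers: "tx", "ty", "tz": the shift along the world's x, y, z in m; "spin": the turn about the world's z in degrees. In form: [{"tx": .., "ty": .., "tz": .., "spin": ..}, ...]. A call has exactly 8 rows; each row is the pose to reach, as a shift and turn from the pose commanded when the call began; what a row does not reach only later rows make up. A row lasts 1/10 s, in which the tool goes at most 50 mm and 8.59 degrees, less where a joint would pass 70% of its speed; a pose out of reach is approached as far as the arm can. A call with a gripper value outside its range is refused whole. "gripper" is the closure, from -1 (fully open) to 1 (shut), set as the call begins (left out, the last holds). The fingers move at their own pace and stop on an object; the grip force is fixed at half the most. Time passes only in rows, so rows that repeat a pose let the fingers close, or fill a call up. It gives the time, the measured TCP pose, the force, the opening and the grip force at its end, in the units of the state.
- ctrl.get_obs(): the state, without advancing time (a new reading comes with each control period).
- ctrl.get_image(name): name is "scene" or "top"; returns the picture (400x640x3 uint8, red, green, blue); there is no depth.
- ctrl.get_calibration(name): a dict with "fov_y" (degrees; the focal length in pixels is half the picture's height over the tangent of half this angle, whatever the lens; pixels are square), "cx", "cy" (the principal point, pixels), "dist" ([k1, k2, p1, p2, k3] as OpenCV has them; the pictures are not rectified), "rvec" (rotation vector, rad) and "tvec" (3), from world to camera coordinates, as OpenCV has them. Camera axes: x right, y down, z forward; pixel columns grow to the right and rows downward; lengths in mm; the calibration is good to about 2 mm. A picture is of the moment at which its call begins. get_calibration takes no time and is no camera call.
- ctrl.close_job(): hands the job in; it is judged then, once.
Trained networks look in the newest picture that a camera, given by its name, has taken for a name from the list of things; names that differ only in an ending like _2 or _b are one class to them, and where a whole thing is asked for, a point or a joint stands for the part that bears it (a point fixed in the world has none). Each returns a list of dicts, best first, with "score" (0 to 1); they miss things now and then, are a little off and sometimes report something else, mostly with a low value. They report only what shows in the picture. A call takes as long as a camera call. They do not tell look-alikes from the thing itself.
- ctrl.outline_of(name, camera): "pixels" (400x640 bool, what is visible of it) and "box" ([left, top, right, bottom] in pixels, round what is visible of it).
- ctrl.pinpoint(name, camera): "uv" ([column, row] in pixels: a listed point, or the origin of a listed thing).
The state is a dict: "t": time; "qpos": joint angles; "qvel": joint speeds; "joint_torque": joint torques, N m; "ee_pos": TCP position; "orientation": TCP orientation; "ft_force": force on the tool from outside, world axes, zero at the start; "moment": the same for the moment, N m; "width": finger opening in mm; "grasp_force": force on a finger pad.
Only numpy, scipy, OpenCV 4.12 (cv2) and the standard library are available. Lean on these libraries where they do the work, as an engineer would, in place of code of your own. Each camera call takes 0.05 s, during which the arm holds its last target. There are 200 camera calls.

## Task

Get the cordless screwdriver in its dock ready for the small hinge screws: turn its clutch collar until it clicks in at 5, and fit the bit with the yellow sleeve from the rack into its bit holder, pushed fully home. Leave the other two bits standing in the rack, and do not disturb the hinge box or the screw box.

Things in the scene. Friction and masses are not known exactly. Their poses are not given: they have to be found in the camera images.
- driver_dock: Black charging dock, 135 x 104 mm base, fixed to the bench, with a straight (inline) green cordless screwdriver clicked into it. Origin: centre of the base's underside; z up, the driver leans towards its -x.
- clutch_collar (a joint): Black ribbed collar below the driver's steel nose: white odd numerals 1 to 15 on its cone, dots for even; an orange arrow on the grey bezel points at the setting. Rad: 0 at setting 1, pi/10 more each setting, stop at 16; grows counter-clockwise seen from the nose end (positive about collar_grip z). A sprung ball clicks it into whole settings (about 0.15 N m); it may first stand between two.
- collar_grip (a point): On the driver's axis, mid-height of the collar's ribbed band (52 mm across, 24 mm high): grip here. z along the axis out of the nose (leans 0.44 rad from vertical), x to the orange arrow; does not turn with the collar. Below the band: housing 47 mm across. Above: cone and bezel narrow to 34 mm at 24 mm up, then bit holder 25 mm across, its end 55.5 mm up.
- holder_mouth (a point): Centre of the mouth of the steel bit holder at the driver's top end; z points out of the hole along the axis. Hole 8 mm across, 32 mm deep, with a lead-in 14 mm across and 3 mm deep. A sprung ball 20 mm down is pushed aside by the shank (a few N) and snaps into its groove; the bit does not drop home by its own weight: push until it stops (10 to 15 N).
- holder_floor (a point): Bottom of the bit holder's hole, 32 mm below holder_mouth on the same axis; z points out of the hole.
- bit_yellow: Long driver bit with a yellow sleeve, 100 mm, about 25 g, standing tip up in one of the rack's holes. Origin: end of the shank (foot); z along the bit to the tip. Shank 6.4 mm across from 0 to 42 mm, groove at 12 mm; ribbed sleeve 13 mm across from 42 to 74 mm, fixed on the bit: grip it there (at 60 mm the fingertips clear the holder when the bit is home).
- bit_red: The same bit with a red sleeve, also in the rack.
- bit_blue: The same bit with a blue sleeve, also in the rack.
- bit_rack: Wooden bit rack, 42 x 150 x 34 mm, fixed to the bench, with three upright holes 40 mm apart in a row along its y, 7.4 mm across and 26 mm deep. Origin: centre of its underside.
- hinge_box: Small wooden box of hinges, 75 x 95 x 66 mm, loose, standing behind the work. Origin: centre of its underside.
- screw_box: Brown cardboard screw box with a yellow label, 78 x 78 x 71 mm, loose, standing behind the work. Origin: centre of its underside.
Not all that is in view belongs to the job. There is more than one size of the driver_dock; the job needs the larger.

How it is judged (in metres and radians):
At the end, for the whole second after the job is handed in: The collar rests at setting 5 (1.257 rad, within 0.1 rad); the yellow-sleeved bit is at rest in the bit holder, its foot within 3.5 mm of the hole's floor and in line with it within 0.12 rad; the red and blue bits stand in their rack holes (moved under 8 mm, under 0.15 rad from upright) (value of joint clutch_collar between 1.157 and 1.357 rad and velocity of joint clutch_collar between -0.05 and 0.05 rad/s and distance between bit_yellow and holder_floor below 0.0035 m and angle between the z axis of bit_yellow and the z axis of holder_floor, either way round below 0.12 rad and linear speed of bit_yellow below 0.02 m/s and distance of each of bit_red, bit_blue from where it was at the start of the episode below 0.008 m and angle between each of bit_red, bit_blue's own z axis and vertical below 0.15 rad); the robot touches nothing.
It fails at once if the hinge box is pushed more than 20 mm (distance of hinge_box from where it was at the start of the episode above 0.02 m).
It fails at once if the screw box is pushed more than 20 mm (distance of screw_box from where it was at the start of the episode above 0.02 m).
It also fails if it takes over 61 s, if anything falls off the work surface, if the arm or the gripper's body presses on something with over 40 N, if the wrist force passes 120 N, or if a joint passes its speed limit or range.

## Working session

There is one attempt and no reset: what is moved stays moved. The work goes in short steps, Python scripts to look and compute and a tool call to move; the robot and the scene stay as the last step left them, time stands still between calls to the robot, and variables do not carry over. Pictures are saved under pics/ and viewed, at most 10 in all, crops included, and the job is handed in when it is done.

Besides the shell and the picture viewer there is one more tool, called after "Request:" by a JSON object that holds its "name" and its "arguments", one argument or row to a line. apply_moves: Moves the arm, as the interface text tells. Its arguments: {"type":"object","properties":{"targets":{"type":"array"},"gripper":{"type":"number"}},"required":["targets"]}

```bash
mkdir -p pics; ls; python3 - <<'E'
from workcell import ctrl
import cv2
print(ctrl.grip_point_offset)
o=ctrl.get_obs();print({k:(v if not hasattr(v,'round') else v) for k,v in o.items()})
for c in("scene","top"):
    im=ctrl.get_image(c);cv2.imwrite(f"pics/{c}0.png",im[:,:,::-1]);print(c,ctrl.get_calibration(c))
    for n in("driver_dock","bit_yellow","bit_red","bit_blue","bit_rack","hinge_box","screw_box","clutch_collar"):
        print(n,[(round(d["score"],2),[int(x) for x in d["box"]]) for d in ctrl.outline_of(n,c)])
    for n in("driver_dock","collar_grip","holder_mouth","holder_floor","bit_yellow","bit_red","bit_blue","bit_rack","hinge_box","screw_box"):
        print(n,[(round(d["score"],2),[round(float(x),1) for x in d["uv"]]) for d in ctrl.pinpoint(n,c)])
E
```

```text
pics
18.700000000000003
{'t': 0.0, 'qpos': array([-1.14399059e+00,  4.23852441e-01,  1.63068664e+00, -2.19607111e-05,
        1.08858913e+00, -1.90138636e-02]), 'qvel': array([-0.00115731,  0.00141425,  0.00014948, -0.00107366, -0.00031632,
        0.00082595]), 'joint_torque': array([-2.24785181e-03, -5.44641244e+01, -2.73675191e+01,  6.43153978e-02,
        2.28269800e-02, -1.01912360e-04]), 'ee_pos': array([ 269.25917528, -563.35957769,  192.39580746]), 'orientation': array([-3.06239807e+00, -6.94190785e-01,  5.18075239e-04]), 'ft_force': array([ 0.49625864, -0.34009398,  0.11998531]), 'moment': array([-0.00278197, -0.04353238,  0.02858595]), 'grasp_force': 0.0, 'width': 87.96185259831151}
scene {'fov_y': 49.56276252191396, 'cx': 329.7330360181893, 'cy': 202.9192721917429, 'dist': array([0.00480417, 0.        , 0.        , 0.        , 0.        ]), 'rvec': array([ 0.64453075, -2.39667174,  1.40860105]), 'tvec': array([473.14558561, 291.29582249, 966.18995504])}
driver_dock [(0.92, [315, 215, 351, 272]), (0.66, [235, 202, 302, 302])]
bit_yellow [(0.49, [363, 204, 370, 217])]
bit_re
[... 1327 characters left out ...]
, 245, 199])]
hinge_box [(0.85, [366, 143, 412, 182])]
screw_box [(0.8, [329, 151, 355, 184])]
clutch_collar [(0.71, [218, 166, 247, 201]), (0.65, [287, 217, 301, 227]), (0.64, [217, 175, 237, 201])]
driver_dock [(0.87, [248.3, 180.0]), (0.67, [295.2, 215.2])]
collar_grip [(0.63, [225.6, 184.9]), (0.63, [290.9, 223.1]), (0.56, [383.9, 218.3])]
holder_mouth [(0.81, [221.8, 196.2]), (0.52, [293.7, 231.5])]
holder_floor [(0.71, [289.2, 224.7]), (0.64, [226.0, 192.7]), (0.18, [392.9, 219.6])]
bit_yellow [(0.35, [368.9, 214.5])]
bit_red [(0.45, [382.5, 218.7])]
bit_blue [(0.42, [394.4, 219.4])]
bit_rack [(0.69, [381.4, 216.5])]
hinge_box [(0.93, [385.4, 166.0])]
screw_box [(0.95, [338.3, 167.9])]
```

```bash
ls pics
```

```text
scene0.png
top0.png
```

```bash
cat >h.py <<'E'
import numpy as np, cv2
from workcell import ctrl
def cam(c):
    k=ctrl.get_calibration(c);f=200/np.tan(np.radians(k["fov_y"])/2)
    K=np.array([[f,0,k["cx"]],[0,f,k["cy"]],[0,0,1.]])
    return K,np.array(k["dist"]),cv2.Rodrigues(np.array(k["rvec"]))[0],np.array(k["tvec"]).reshape(3)
def ray(c,uv):
    K,D,R,t=cam(c);p=cv2.undistortPoints(np.array([[uv]],float),K,D).reshape(2)
    d=R.T@np.array([p[0],p[1],1]);return -R.T@t,d/np.linalg.norm(d)
def at_z(c,uv,z):
    o,d=ray(c,uv);return o+d*(z-o[2])/d[2]
def tri(a,b):
    (o1,d1),(o2,d2)=ray("scene",a),ray("top",b)
    s=np.linalg.lstsq(np.c_[d1,-d2],o2-o1,rcond=None)[0]
    p,q=o1+s[0]*d1,o2+s[1]*d2;return (p+q)/2,np.linalg.norm(p-q)
def proj(c,P):
    K,D,R,t=cam(c);return cv2.projectPoints(np.array(P,float).reshape(-1,1,3),cv2.Rodrigues(R)[0],t,K,D)[0].reshape(-1,2)
E
python3 - <<'E'
import cv2,numpy as np
a=cv2.imread("pics/scene0.png")[170:310,220:420];b=cv2.imread("pics/top0.png")[135:240,205:425]
a=cv2.resize(a,None,fx=4,fy=4,interpolation=3);b=cv2.resize(b,None,fx=3.6,fy=3.6,interpolation=3)
cv2.imwrite("pics/a.png",a);cv2.imwrite("pics/b.png",b)
from h import *
np.set_printoptions(precision=1,suppress=True)
print("big mouth",tri((281.8,208.5),(221.8,196.2)),"grip",tri((277.4,222.8),(225.6,184.9)),"floor",tri((278.4,215.8),(226,192.7)),"dock",tri((268,281.6),(248.3,180)))
print("small mouth",tri((347.5,216.3),(293.7,231.5)),"grip",tri((339.9,225.5),(290.9,223.1)),"dock",tri((329.5,265.6),(295.2,215.2)))
print("yel",tri((364.7,227),(368.9,214.5)),"red",tri((375.5,221.4),(382.5,218.7)),"rack",tri((376,223.7),(381.4,216.5)))
print("hinge",tri((337.7,211.8),(385.4,166)),"screw",tri((319.2,226.7),(338.3,167.9)))
E
```

```text
big mouth (array([575.3, 160.9, 243.3]), np.float64(2.98362426622004)) grip (array([601.2, 160.1, 198.2]), np.float64(10.507860456124355)) floor (array([587.1, 158.3, 218.9]), np.float64(6.372757088974904)) dock (array([647.5, 149.6,  -6. ]), np.float64(9.639871212676344))
small mouth (array([491.8,  -1.1, 162.7]), np.float64(4.669540282356981)) grip (array([511.8,   7.4, 133.6]), np.float64(1.186492772766908)) dock (array([540.7,   7.8,  -6.8]), np.float64(10.978863755054592))
yel (array([ 541.4, -212. ,    0.3]), np.float64(11.768220068872616)) red (array([ 526.2, -253. ,    3.7]), np.float64(6.5781570215451115)) rack (array([ 529.1, -253.5,   -6.3]), np.float64(2.0878860856537256))
hinge (array([ 682.1, -270. ,  -12.6]), np.float64(3.232028516340779)) screw (array([ 670.8, -127.2,    9. ]), np.float64(10.023408637719154))
```

View pics/a.png

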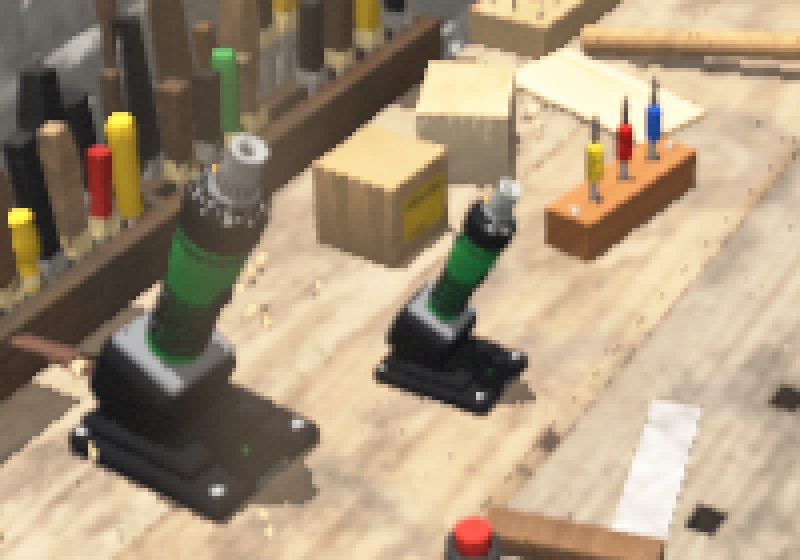

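View pics/b.png

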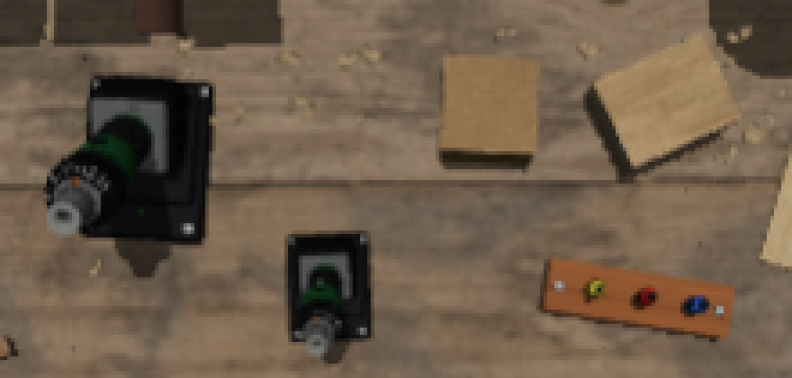

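```bash
cat >m.py <<'E'
from h import *
from scipy.optimize import least_squares
np.set_printoptions(precision=1,suppress=True)
obs=[];ims={}
s0={"scene":{"m":(281.8,208.5),"g":(277.4,222.8),"f":(278.4,215.8)},"top":{"m":(221.8,196.2),"g":(225.6,184.9),"f":(226,192.7)}}
nm={"m":"holder_mouth","g":"collar_grip","f":"holder_floor"}; off={"m":0,"g":-55.5,"f":-32}
for c in s0:
    for i in range(3):
        im=ctrl.get_image(c)[:,:,::-1].copy();ims.setdefault(c,[]).append(im)
        for k in "mgf":
            for d in ctrl.pinpoint(nm[k],c):
                if np.hypot(*(np.array(d["uv"])-s0[c][k]))<9: obs.append((c,k,d["uv"]));break
    cv2.imwrite(f"pics/{c}m.png",np.mean(ims[c],0).astype(np.uint8))
for c in s0:
    for k in "mgf": print(c,k,[np.round(o[2],1).tolist() for o in obs if o[:2]==(c,k)])
def pts(p,k):
    a=np.array([-np.sin(.44)*np.cos(p[3]),-np.sin(.44)*np.sin(p[3]),np.cos(.44)]);return p[:3]+off[k]*a
C={c:cam(c) for c in s0}
def res(p):
    r=[]
    for c,k,uv in obs:
        K,D,R,t=C[c];q=cv2.projectPoints(pts(p,k).reshape(1,1,3),cv2.Rodrigues(R)[0],t,K,D)[0].reshape(2);r+=list(q-uv)
    return r
s=least_squares(res,[575,160,243,0],loss="soft_l1",x_scale=[10,10,10,.1]);print("M,yaw",s.x[:3],round(s.x[3],3),"rms",np.sqrt(np.mean(np.square(res(s.x)))))
for k in "mgf":print(k,pts(s.x,k))
print("edge R",at_z("top",(205+212/3.6,135+85/3.6),10),at_z("top",(205+203/3.6,135+243/3.6),10))
# sleeves
cen={}
for c in s0:
    hsv=cv2.cvtColor(np.mean(ims[c],0).astype(np.uint8),cv2.COLOR_BGR2HSV)
    box=(slice(185,225),slice(355,400)) if c=="scene" else (slice(205,228),slice(355,410))
    h,S,V=[hsv[...,i][box].astype(int) for i in range(3)]
    for n,m in {"y":(abs(h-28)<6)&(S>150)&(V>90),"r":((h<5)|(h>174))&(S>170),"b":(abs(h-112)<12)&(S>120)}.items():
        v,u=np.nonzero(m);cen[c,n]=(u.mean()+box[1].start,v.mean()+box[0].start) if len(u) else None;print(c,n,len(u),np.round(cen[c,n],1),u.min()+box[1].start,u.max()+box[1].start)
for n in "yrb":
    print(n,tri(cen["scene",n],cen["top",n]),at_z("scene",cen["scene",n],66),at_z("top",cen["top",n],72))
a=np.mean(ims["scene"],0).astype(np.uint8)[200:240,258:298];b=np.mean(ims["top"],0).astype(np.uint8)[172:212,208:248]
cv2.imwrite("pics/c.png",np.hstack([cv2.resize(x,(400,400),interpolation=2) for x in (a,b)]))
E
python3 m.py
```

```text
scene m [[280.9, 209.6], [283.3, 207.7]]
scene g [[276.6, 220.7], [276.5, 221.4], [277.9, 222.3]]
scene f [[275.8, 217.2], [278.1, 214.8], [278.4, 216.0]]
top m [[222.5, 194.9], [222.7, 196.6], [223.7, 197.2]]
top g [[230.0, 185.7], [227.3, 184.5]]
top f [[226.5, 191.5], [225.9, 190.5], [228.9, 189.2]]
M,yaw [577.9 157.8 245.3] -0.138 rms 1.4136347360098729
m [577.9 157.8 245.3]
g [601.3 154.5 195.1]
f [591.4 155.9 216.3]
edge R [705.3  97.2  10. ] [573.8 104.3  10. ]
scene y 29 [368.3 209.6] 367 370
scene r 25 [375.9 205. ] 375 377
scene b 25 [383.  200.3] 382 384
top y 9 [370.  214.6] 369 372
top r 15 [383.8 217.1] 382 386
top b 16 [398.  219.4] 396 400
y (array([ 534.4, -208.4,   67.4]), np.float64(1.077801668960173)) [ 536.  -210.4   66. ] [ 533.8 -208.    72. ]
r (array([ 527. , -247. ,   66.6]), np.float64(1.2200999032689164)) [ 528.  -247.7   66. ] [ 526.3 -246.3   72. ]
b (array([ 520.5, -286.7,   66.2]), np.float64(1.8856135164227183)) [ 521.5 -286.5   66. ] [ 519.6 -285.9   72. ]
```

View pics/c.png

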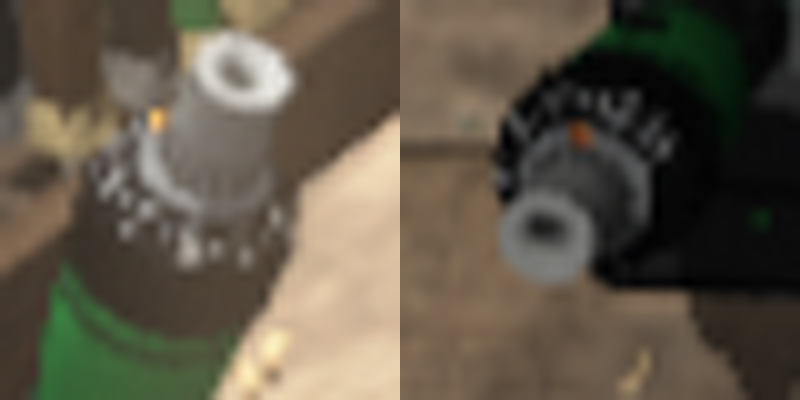

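Candidates: the large dock (scene mouth 282,208) against the small one (347,216), and the yellow sleeve (scene 368,210) against the red (376,205) and blue (383,200). I choose the large left dock, whose collar and arrow the crop shows (arrow at scene 273.7,212; top 226,185), and the leftmost bit. The numerals can't be read at this resolution, so I'll turn the collar to its stop and count clicks from there.

Request:
{"name": "apply_moves", "arguments": {
  "targets": [
    {"tx": 0,"ty": 0,"tz": 0.05,"spin": 0},
    {"tx": 0.01,"ty": 0.02,"tz": 0.095,"spin": 0},
    {"tx": 0.332,"ty": 0.719,"tz": 0.11,"spin": -2},
    {"tx": 0.332,"ty": 0.719,"tz": 0.11,"spin": -2},
    {"tx": 0.332,"ty": 0.719,"tz": 0.11,"spin": -2},
    {"tx": 0.332,"ty": 0.719,"tz": 0.11,"spin": -2},
    {"tx": 0.332,"ty": 0.719,"tz": 0.11,"spin": -2},
    {"tx": 0.332,"ty": 0.719,"tz": 0.11,"spin": -2}
  ],
  "gripper": -1
}}

```text
t: 3.9
ee_pos: [405.4, -269.8, 294.2]
orientation: [3.075, 0.64, 0.001]
ft_force: [1.4, 0.0, 0.2]
width: 87.6
grasp_force: 0.0
```

Request:
{"name": "apply_moves", "arguments": {
  "targets": [
    {"tx": 0.196,"ty": 0.4255,"tz": 0.006,"spin": 0},
    {"tx": 0.196,"ty": 0.4255,"tz": 0.006,"spin": 0},
    {"tx": 0.196,"ty": 0.4255,"tz": 0.006,"spin": 0},
    {"tx": 0.196,"ty": 0.4255,"tz": 0.006,"spin": 0},
    {"tx": 0.196,"ty": 0.4255,"tz": 0.006,"spin": 0},
    {"tx": 0.196,"ty": 0.4255,"tz": 0.006,"spin": 0},
    {"tx": 0.196,"ty": 0.4255,"tz": 0.006,"spin": 0},
    {"tx": 0.196,"ty": 0.4255,"tz": 0.006,"spin": 0}
  ]
}}

```text
t: 4.7
ee_pos: [572.8, 93.9, 299.2]
orientation: [3.075, 0.641, 0.001]
ft_force: [1.0, -0.2, 1.0]
width: 87.6
grasp_force: 0.0
```

```bash
cat >u.py <<'E'
# unwrap the cone's numerals: columns = angle clockwise (seen from nose) from the arrow
from h import *
import sys
M=np.array([577.9,157.2,245.3]);yw=-.06
a=np.array([-np.sin(.44)*np.cos(yw),-np.sin(.44)*np.sin(yw),np.cos(.44)])
G=M-55.5*a
e1=np.array([np.cos(yw),np.sin(yw),0]);e1-=a*(e1@a);e1/=np.linalg.norm(e1);e2=np.cross(a,e1)
th=np.radians(np.arange(0,360,1));out=[]
for c,(du,dv) in {"scene":(float(sys.argv[1]),float(sys.argv[2])),"top":(float(sys.argv[3]),float(sys.argv[4]))}.items():
    im=cv2.imread(f"pics/{c}m.png");rows=[]
    for s,r in zip(np.linspace(26,11,40),np.linspace(16,26,40)):
        P=G+s*a+r*(np.cos(-th)[:,None]*e1+np.sin(-th)[:,None]*e2)
        q=proj(c,P)+[du,dv];rows.append(q)
    q=np.array(rows,np.float32);w=cv2.remap(im,q[...,0],q[...,1],cv2.INTER_CUBIC)
    out.append(cv2.resize(w,(790,200)))
cv2.imwrite("pics/un.png",np.vstack(out))
for c in("scene","top"):
    print(c,"arrow pred",proj(c,[G+s*a+r*e1 for s,r in((24,17),(18,21))]).round(1).tolist(),"mouth",proj(c,[M]).round(1))
E
python3 u.py 0 0 0 0
```

```text
scene arrow pred [[273.6, 211.6], [271.8, 212.2]] mouth [[282.4 206.9]]
top arrow pred [[226.0, 183.3], [226.5, 180.9]] mouth [[222.8 194.5]]
```

View pics/un.png

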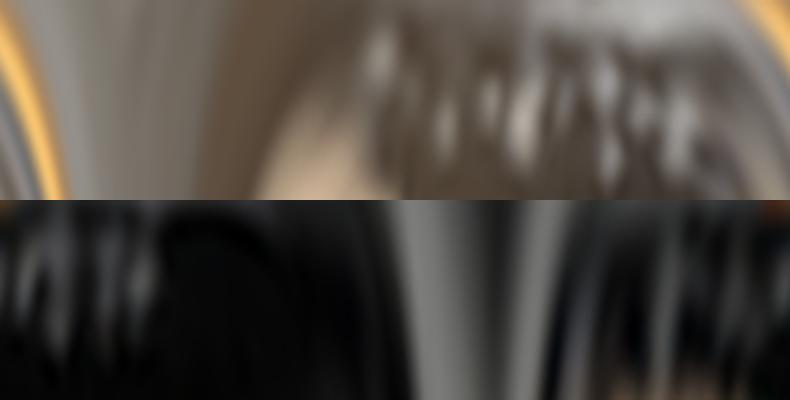

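The unwrapped strips show the arrow at 0°, "15" near 66° clockwise and "1" near 173°. That puts the collar at about 11.5, so it needs about 117° clockwise to reach 5. The predicted mouth and arrow pixels match the picture.

Request:
{"name": "apply_moves", "arguments": {
  "targets": [
    {"tx": 0.0287,"ty": 0.0619,"tz": 0,"spin": 0},
    {"tx": 0.0287,"ty": 0.0619,"tz": 0,"spin": 0},
    {"tx": 0.0287,"ty": 0.0619,"tz": -0.035,"spin": 0},
    {"tx": 0.0287,"ty": 0.0619,"tz": -0.07,"spin": 0},
    {"tx": 0.0287,"ty": 0.0619,"tz": -0.1,"spin": 0},
    {"tx": 0.0287,"ty": 0.0619,"tz": -0.119,"spin": 0},
    {"tx": 0.0287,"ty": 0.0619,"tz": -0.119,"spin": 0},
    {"tx": 0.0287,"ty": 0.0619,"tz": -0.119,"spin": 0}
  ]
}}

```text
t: 5.5
ee_pos: [601.1, 153.2, 180.4]
orientation: [3.076, 0.64, -0.0]
ft_force: [-0.7, 0.3, 0.9]
width: 88.0
grasp_force: 0.0
```

Request:
{"name": "apply_moves", "arguments": {
  "targets": [
    {"tx": 0,"ty": 0,"tz": 0,"spin": 0},
    {"tx": 0,"ty": 0,"tz": 0,"spin": 0},
    {"tx": 0,"ty": 0,"tz": 0,"spin": 0},
    {"tx": 0,"ty": 0,"tz": 0,"spin": 0},
    {"tx": 0,"ty": 0,"tz": 0,"spin": 0},
    {"tx": 0,"ty": 0,"tz": 0,"spin": 0},
    {"tx": 0,"ty": 0,"tz": 0,"spin": 0},
    {"tx": 0,"ty": 0,"tz": 0,"spin": 0}
  ],
  "gripper": 1
}}

```text
t: 6.3
ee_pos: [599.9, 156.0, 180.2]
orientation: [-3.072, -0.64, 0.002]
ft_force: [-4.0, 8.7, 2.8]
width: 44.8
grasp_force: 29.7
```

```bash
python3 - <<'E'
from h import *
ims=[]
for c,(u,v) in {"scene":(275,210),"top":(225,185)}.items():
    im=ctrl.get_image(c)[:,:,::-1].copy();cv2.imwrite(f"pics/{c}g.png",im)
    u0,v0=u-40,v-40;w=cv2.resize(im[v0:v0+80,u0:u0+80],(400,400),interpolation=2)
    for P,col in (((600,156,180.2),(0,0,255)),((601.5,155.8,195.1),(255,0,255)),((577.9,157.2,245.3),(255,255,0))):
        q=(proj(c,[P])[0]-[u0,v0]+.5)*5;cv2.circle(w,tuple(int(x) for x in q),3,col,-1)
    ims.append(w)
cv2.imwrite("pics/d.png",np.hstack(ims))
E
```

```text
(no output)
```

View pics/d.png

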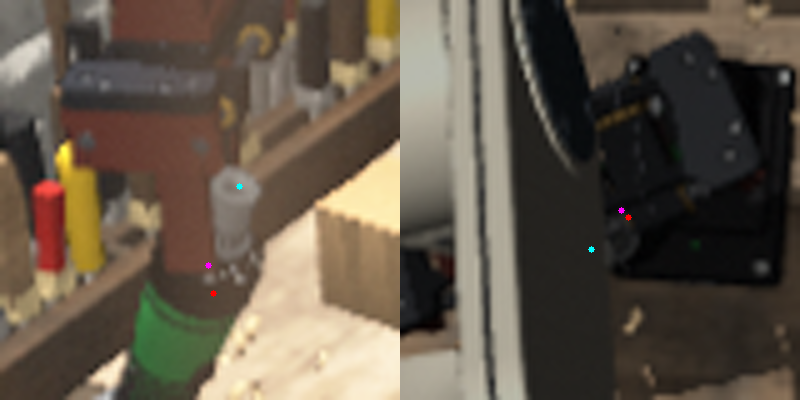

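```bash
python3 - <<'E'
from h import *
ims=[]
o=ctrl.get_obs();R=cv2.Rodrigues(np.array(o["orientation"]))[0];T=np.array(o["ee_pos"]);print(T,o["width"],o["ft_force"],o["moment"])
for c,(u,v) in {"scene":(275,200),"top":(240,180)}.items():
    Rc,t=cam(c)[2:];print(c,"campos",-Rc.T@t)
    im=cv2.imread(f"pics/{c}g.png");u0,v0=u-40,v-40;w=cv2.resize(im[v0:v0+80,u0:u0+80],(400,400),interpolation=2)
    for sgn,col in((1,(0,0,255)),(-1,(255,255,0))):
        for z in(0,-80):
            P=[T+R@np.array([x,sgn*y,z]) for x,y in((-10,22.4),(10,22.4),(10,36),(-10,36))]
            q=((proj(c,P)-[u0,v0]+.5)*5).astype(np.int32);cv2.polylines(w,[q],True,col,1)
    P=[(601.5,155.8,195.1),(577.9,157.2,245.3)]
    q=((proj(c,P)-[u0,v0]+.5)*5).astype(np.int32);cv2.polylines(w,[q],False,(0,255,255),1)
    ims.append(w)
cv2.imwrite("pics/e.png",np.hstack(ims))
E
```

```text
[599.88377255 155.97413896 180.21900851] 45.09131314862332 [-3.09763366  8.42768721  3.03349763] [ 1.6751506   0.79762871 -0.02469316]
scene campos [ 32.41148282 841.58122501 730.02299148]
top campos [ 503.7195429   -67.63440807 1084.3118652 ]
```

View pics/e.png

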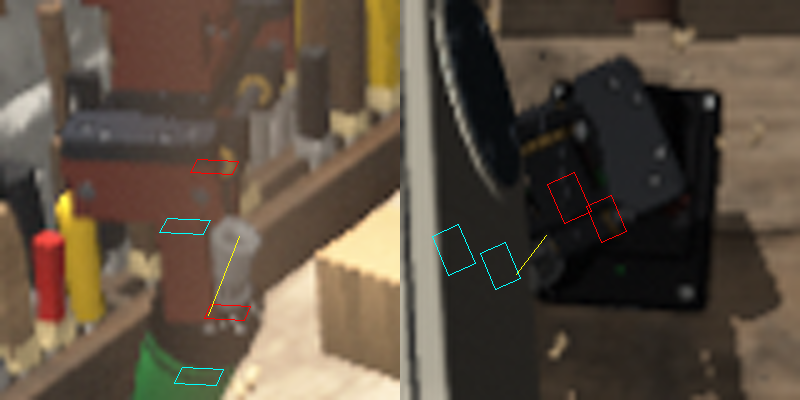

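The view shows the near finger alongside the collar, close to where the overlay predicts it (scene about 275,205). I'll make the first stroke and then check it by moment and picture.

Request:
{"name": "apply_moves", "arguments": {
  "targets": [
    {"tx": 0.001,"ty": 0,"tz": 0,"spin": -7},
    {"tx": 0.001,"ty": 0,"tz": 0,"spin": -14},
    {"tx": 0.001,"ty": 0,"tz": 0,"spin": -21},
    {"tx": 0.001,"ty": 0,"tz": 0,"spin": -28},
    {"tx": 0.001,"ty": 0,"tz": 0,"spin": -36},
    {"tx": 0.001,"ty": 0,"tz": 0,"spin": -44},
    {"tx": 0.001,"ty": 0,"tz": 0,"spin": -52},
    {"tx": 0.001,"ty": 0,"tz": 0,"spin": -52}
  ]
}}

```text
t: 7.2
ee_pos: [600.8, 156.1, 185.4]
orientation: [-3.04, 0.778, 0.002]
ft_force: [-20.4, 5.9, 38.9]
width: 32.3
grasp_force: 44.7
```

Request:
{"name": "apply_moves", "arguments": {
  "targets": [
    {"tx": 0,"ty": 0,"tz": 0,"spin": 0},
    {"tx": 0,"ty": 0,"tz": 0,"spin": 0},
    {"tx": 0,"ty": 0,"tz": 0,"spin": 0},
    {"tx": 0,"ty": 0,"tz": 0,"spin": 0},
    {"tx": 0,"ty": 0,"tz": 0,"spin": 0},
    {"tx": 0,"ty": 0,"tz": 0.04,"spin": 0},
    {"tx": 0,"ty": 0,"tz": 0.08,"spin": 0},
    {"tx": 0,"ty": 0,"tz": 0.12,"spin": 0}
  ],
  "gripper": -1
}}

```text
t: 8.0
ee_pos: [601.6, 153.4, 300.5]
orientation: [3.044, -0.772, -0.003]
ft_force: [0.5, 0.1, -0.2]
width: 87.2
grasp_force: 0.0
```

The width fell to 32 mm and the tool rose 5 mm, so the pads rode up the cone: I had gripped too high. I'll check where the open fingertips really are against the TCP, and what the collar reads.

```bash
cat >chk.py <<'E'
from h import *
import sys
o=ctrl.get_obs();R=cv2.Rodrigues(np.array(o["orientation"]))[0];T=np.array(o["ee_pos"]);W=o["width"]/2;print(T.round(1),o["width"])
im=np.mean([ctrl.get_image("scene")[:,:,::-1] for _ in range(3)],0).astype(np.uint8);cv2.imwrite("pics/scenem.png",im)
u0,v0=225,150;w=cv2.resize(im[v0:v0+80,u0:u0+80],(400,400),interpolation=2)
for sgn,col in((1,(0,0,255)),(-1,(255,255,0))):
    for z in(0,-18.7):
        P=[T+R@np.array([x,sgn*y,z]) for x,y in((-10,W),(10,W),(10,W+13.5),(-10,W+13.5))]
        cv2.polylines(w,[((proj("scene",P)-[u0,v0]+.5)*5).astype(np.int32)],True,col,1)
c=cv2.resize(im[195:245,255:305],(400,400),interpolation=2)
cv2.imwrite("pics/chk.png",np.hstack([w,c]))
E
python3 chk.py && python3 u.py 0 0 0 0 && python3 -c "
import cv2,numpy as np
a=cv2.imread('pics/chk.png');b=cv2.imread('pics/un.png')[:200];cv2.imwrite('pics/f.png',np.vstack([a,cv2.resize(b,(800,200))]))"
```

```text
[601.6 153.4 300.5] 87.19578355282583
scene arrow pred [[273.6, 211.6], [271.8, 212.2]] mouth [[282.4 206.9]]
top arrow pred [[226.0, 183.3], [226.5, 180.9]] mouth [[222.8 194.5]]
```

View pics/f.png

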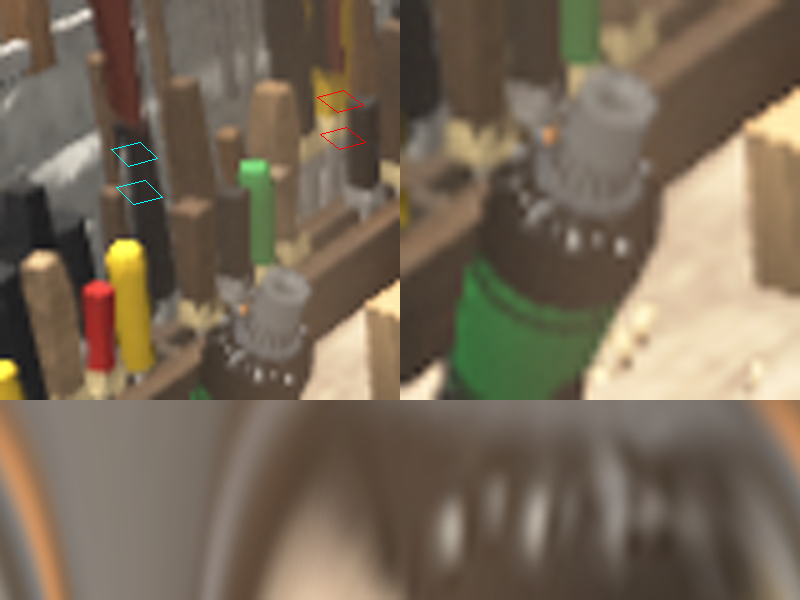

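```bash
python3 - <<'E'
from h import *
a=cv2.imread("pics/scene0.png").astype(int);b=cv2.imread("pics/scenem.png").astype(int)
d=(abs(a-b).max(2)>28).astype(np.uint8)[140:215,235:310]
for r in range(0,75):print(140+r,"".join(".#"[x] for x in d[r]))
o=ctrl.get_obs();R=cv2.Rodrigues(np.array(o["orientation"]))[0];T=np.array(o["ee_pos"]);W=43.6
for s in(1,-1):
  for z in(0,-10,-20,-30):print(s,z,proj("scene",[T+R@np.array([0,s*y,z]) for y in(W,W+13)]).round(1).tolist())
E
```

```text
140 ##################................................#########................
141 ################..................................#########................
142 ###############...................................#########................
143 ###############...................................#########................
144 ###############...................................#########................
145 .###..#########...................................#########................
146 ......#########...................................#########................
147 ......#########...................................#########................
148 .......##########.................................#########................
149 ........#########.................................#########................
150 ........########...................................#######.................
151 ........########...................................#######.................
152 ........########...................................#######.................
153 ........########...................................#####
[... 4511 characters left out ...]
.......................................#####........................
211 .....................................##....................................
212 ....................................#.##...................................
213 ....................................###....................................
214 .....................................##....................................
1 0 [[289.6, 177.0], [294.7, 175.7]]
1 -10 [[289.4, 173.1], [294.4, 171.8]]
1 -20 [[289.1, 169.1], [294.2, 167.8]]
1 -30 [[288.8, 165.1], [294.0, 163.8]]
-1 0 [[254.3, 186.1], [248.7, 187.5]]
-1 -10 [[253.8, 182.1], [248.3, 183.5]]
-1 -20 [[253.4, 178.0], [247.8, 179.4]]
-1 -30 [[252.9, 173.8], [247.3, 175.2]]
```

```bash
python3 - <<'E'
from h import *
im=ctrl.get_image("top")[:,:,::-1].copy();cv2.imwrite("pics/topn.png",im)
o=ctrl.get_obs();R=cv2.Rodrigues(np.array(o["orientation"]))[0];T=np.array(o["ee_pos"])
R0=cv2.Rodrigues(np.array([-3.0624,-.6942,0.]))[0];T0=np.array([269.3,-563.4,192.4])
def draw(im,c,R,T,u0,v0,f,W=44):
    h,w=80,80
    w=cv2.resize(im[v0:v0+int(400/f),u0:u0+int(400/f)],(400,400),interpolation=2)
    for dz,col in((0,(0,0,255)),(30,(0,255,0))):
        for box in(((-10,W),(10,W),(10,W+13.5),(-10,W+13.5)),((-10,-W),(10,-W),(10,-W-13.5),(-10,-W-13.5))):
            P=[T+R@np.array([x,y,0])+[0,0,dz] for x,y in box]
            cv2.polylines(w,[((proj(c,P)-[u0,v0]+.5)*f).astype(np.int32)],True,col,1)
    return w
p=proj("scene",[T0])[0];q=proj("top",[T0])[0];print("start proj",p,q)
A=draw(im,"top",R,T,190,140,4)
c,uv=("top",q) if 20<q[0]<620 and 20<q[1]<380 else ("scene",p)
u0,v0=int(np.clip(uv[0]-50,0,540)),int(np.clip(uv[1]-60,0,300))
B=draw(cv2.imread(f"pics/{c}0.png"),c,R0,T0,u0,v0,4);print(c,u0,v0)
cv2.imwrite("pics/g.png",np.hstack([A,B]))
E
```

```text
start proj [490.63979734 148.55394134] [520.92991042 318.7381913 ]
top 470 258
```

View pics/g.png

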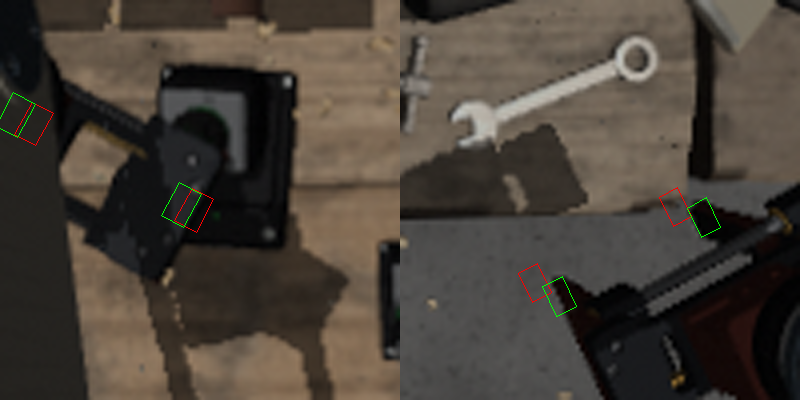

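```bash
python3 - <<'E'
from h import *
a=cv2.imread("pics/scene0.png").astype(int);b=cv2.imread("pics/scenem.png").astype(int)
o=ctrl.get_obs();R=cv2.Rodrigues(np.array(o["orientation"]))[0];T=np.array(o["ee_pos"])
u0,v0,f=195,80,4.
w=cv2.resize(b.astype(np.uint8)[v0:v0+100,u0:u0+120],None,fx=f,fy=f,interpolation=2)
w=cv2.convertScaleAbs(w,alpha=1.6)
for h,col in((80,(0,0,255)),(110,(0,255,0))):
    P=[T+R@np.array([x,y,-h]) for x,y in((-37.5,-89),(37.5,-89),(37.5,89),(-37.5,89))]
    cv2.polylines(w,[((proj("scene",P)-[u0,v0]+.5)*f).astype(np.int32)],True,col,1)
for h,col in((30,(255,255,0)),(50,(255,0,255))):
  for s in(-1,1):
    P=[T+R@np.array([x,s*44,-h]) for x in(-10,10)]
    cv2.polylines(w,[((proj("scene",P)-[u0,v0]+.5)*f).astype(np.int32)],True,col,1)
cv2.imwrite("pics/i.png",w)
E
```

```text
(no output)
```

View pics/i.png

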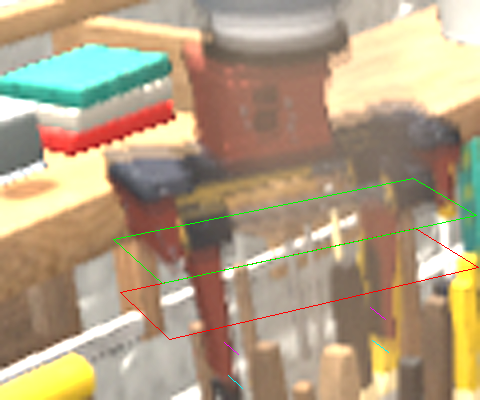

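The tips of this linkage gripper sit about 30 mm above the TCP when fully open (scene 252,178) and come down as it closes. So I grip about 15 mm lower, 3 mm further in y, and use shorter strokes.

Request:
{"name": "apply_moves", "arguments": {
  "targets": [
    {"tx": 0,"ty": 0.003,"tz": 0,"spin": 8},
    {"tx": 0,"ty": 0.003,"tz": -0.02,"spin": 16},
    {"tx": 0,"ty": 0.003,"tz": -0.05,"spin": 24},
    {"tx": 0,"ty": 0.003,"tz": -0.08,"spin": 32},
    {"tx": 0,"ty": 0.003,"tz": -0.1,"spin": 40},
    {"tx": 0,"ty": 0.003,"tz": -0.12,"spin": 45},
    {"tx": 0,"ty": 0.003,"tz": -0.1355,"spin": 45},
    {"tx": 0,"ty": 0.003,"tz": -0.1355,"spin": 45}
  ]
}}

```text
t: 9.0
ee_pos: [599.4, 156.0, 160.6]
orientation: [3.109, 0.448, -0.011]
ft_force: [-0.1, -0.2, 0.6]
width: 87.9
grasp_force: 0.0
```

Request:
{"name": "apply_moves", "arguments": {
  "targets": [
    {"tx": 0,"ty": 0,"tz": 0,"spin": 0},
    {"tx": 0,"ty": 0,"tz": 0,"spin": 0},
    {"tx": 0,"ty": 0,"tz": 0,"spin": 0},
    {"tx": 0,"ty": 0,"tz": 0,"spin": 0},
    {"tx": 0,"ty": 0,"tz": 0,"spin": 0},
    {"tx": 0,"ty": 0,"tz": 0,"spin": 0},
    {"tx": 0,"ty": 0,"tz": 0,"spin": 0},
    {"tx": 0,"ty": 0,"tz": 0,"spin": 0}
  ],
  "gripper": 1
}}

```text
t: 9.8
ee_pos: [602.0, 157.5, 165.2]
orientation: [-3.108, -0.451, -0.001]
ft_force: [-2.5, 5.0, 5.0]
width: 51.9
grasp_force: 29.7
```

Request:
{"name": "apply_moves", "arguments": {
  "targets": [
    {"tx": 0,"ty": 0,"tz": 0,"spin": -7},
    {"tx": 0,"ty": 0,"tz": 0,"spin": -14},
    {"tx": 0,"ty": 0,"tz": 0,"spin": -21},
    {"tx": 0,"ty": 0,"tz": 0,"spin": -28},
    {"tx": 0,"ty": 0,"tz": 0,"spin": -35},
    {"tx": 0,"ty": 0,"tz": 0,"spin": -41},
    {"tx": 0,"ty": 0,"tz": 0,"spin": -41},
    {"tx": 0,"ty": 0,"tz": 0,"spin": -41}
  ]
}}

```text
t: 10.6
ee_pos: [602.5, 155.7, 164.8]
orientation: [3.07, -0.662, 0.002]
ft_force: [-0.8, -5.8, 3.4]
width: 52.4
grasp_force: 30.4
```

Request:
{"name": "apply_moves", "arguments": {
  "targets": [
    {"tx": 0,"ty": 0,"tz": 0,"spin": 0},
    {"tx": 0,"ty": 0,"tz": 0,"spin": 0},
    {"tx": 0,"ty": 0,"tz": 0,"spin": 0},
    {"tx": 0,"ty": 0,"tz": 0,"spin": 7},
    {"tx": 0,"ty": 0,"tz": 0,"spin": 15},
    {"tx": 0,"ty": 0,"tz": 0,"spin": 23},
    {"tx": 0,"ty": 0,"tz": 0,"spin": 31},
    {"tx": 0,"ty": 0,"tz": 0,"spin": 39}
  ],
  "gripper": -1
}}

```text
t: 11.4
ee_pos: [601.8, 156.9, 164.3]
orientation: [-3.115, -0.407, 0.001]
ft_force: [-0.5, -0.8, -0.3]
width: 88.0
grasp_force: 0.0
```

```bash
python3 -c "
from h import *
im=np.mean([ctrl.get_image('scene')[:,:,::-1] for _ in range(3)],0).astype(np.uint8);cv2.imwrite('pics/scenem.png',im)
o=ctrl.get_obs();print(o['ee_pos'],o['orientation'],o['width'])"; python3 u.py 0 0 0 0; python3 - <<'E'
import cv2,numpy as np
g=cv2.cvtColor(cv2.imread("pics/un.png")[:200],cv2.COLOR_BGR2GRAY).astype(float)
p=g[70:150].mean(0);p-=cv2.GaussianBlur(p.reshape(1,-1),(0,0),18)[0]
from scipy.signal import find_peaks
k,_=find_peaks(p,prominence=3);print([(round(i*360/790),round(p[i])) for i in k])
E
```

```text
[601.84259892 156.83943439 164.36524916] [-3.11672581e+00 -3.93568187e-01  4.72447762e-04] 87.776380146006
scene arrow pred [[273.6, 211.6], [271.8, 212.2]] mouth [[282.4 206.9]]
top arrow pred [[226.0, 183.3], [226.5, 180.9]] mouth [[222.8 194.5]]
[(15, 3), (35, 4), (87, 6), (118, 18), (145, 1), (163, 2), (190, 1), (222, 38), (241, -3), (260, 26), (291, 5), (352, 7)]
```

```bash
cat >prof.py <<'E'
import cv2,numpy as np,subprocess,sys,shutil
def strip(f):
    shutil.copy(f,"pics/scenem.png");subprocess.run(["python3","u.py","0","0","0","0"],stdout=subprocess.DEVNULL)
    g=cv2.cvtColor(cv2.imread("pics/un.png")[:200],cv2.COLOR_BGR2GRAY)
    return cv2.resize(g,(90,8),interpolation=cv2.INTER_AREA)
for f in sys.argv[1:]:
    s=strip(f);print(f,"cols 4deg from 160")
    print("     "+"".join("%4d"%(4*i+2) for i in range(40,85)))
    for r in range(1,7):print("     "+"".join("%4d"%v for v in s[r][40:85]))
E
cp pics/scenem.png pics/s2.png; cp pics/top0.png pics/topm.png; python3 prof.py pics/scene0.png pics/s2.png
```

```text
pics/scene0.png cols 4deg from 160
      162 166 170 174 178 182 186 190 194 198 202 206 210 214 218 222 226 230 234 238 242 246 250 254 258 262 266 270 274 278 282 286 290 294 298 302 306 310 314 318 322 326 330 334 338
       77  88 104 115 108  88  72  72  78  83  87  89  87  86  86  84  82  84  91 104 114 112 102  98 104 109 115 122 125 123 122 132 144 147 146 141 136 133 130 127 124 124 129 138 144
       89 106 126 134 120  96  81  78  76  77  83  87  87  82  74  71  71  72  84 100 114 112  93  78  76  80  91 109 124 118  94  82  87  87  84  86  92  95  95  92  88  86  87  95 109
       97 105 110 109  98  90  93  91  81  79  87  90  86  84  90 108 109  91 102 126 141 130  97  90 101  92  88 111 140 142 112  89  95  95  83  85 104 114 110  99  88  83  85  90  94
      107 105  95  83  76  78  85  85  82  93 113 110  87  81  96 116 115 105 137 163 155 114  81  95  99  78  65  80 106 108  87  90 117 123 113 112 132 149 143 124 106 100 100 102 106
      124 111  92  75  71  73  72  73  80  96 118 110  83  74  77  83  86 101 137 156 139  98  76  81  78  69  68  75  96 111  89  71  
[... 869 characters left out ...]
74  74  73  72  80  96 120 118  85  70  74  75  74  74  86 103 110  92  73  72  72  71  81  91  88  79  71  67  67  67  67  67  66  64  64  72
       81  79  71  69  73  75  75  75  75  75  74  72  73  87 116 150 127  76  70  75  76  73  75  87 108 117  97  80  80  81  76  72  72  69  66  66  67  67  67  67  67  67  67  65  65
      104  95  79  68  70  74  75  76  75  74  74  73  74  87 115 141 108  69  71  73  72  71  78 100 126 117  79  65  73  75  73  70  70  69  69  70  71  71  71  71  71  71  71  69  68
      135 116  97  78  74  75  72  75  75  74  74  74  74  77  84  90  79  70  71  70  69  69  73  92 108  95  74  67  68  70  71  73  74  73  73  74  74  74  74  74  74  74  73  72  71
```

Request:
{"name": "apply_moves", "arguments": {
  "targets": [
    {"tx": 0,"ty": 0,"tz": 0,"spin": 3},
    {"tx": 0,"ty": 0,"tz": 0,"spin": 3},
    {"tx": 0,"ty": 0,"tz": 0,"spin": 3},
    {"tx": 0,"ty": 0,"tz": 0,"spin": 3},
    {"tx": 0,"ty": 0,"tz": 0,"spin": 3},
    {"tx": 0,"ty": 0,"tz": 0,"spin": 3},
    {"tx": 0,"ty": 0,"tz": 0,"spin": 3},
    {"tx": 0,"ty": 0,"tz": 0,"spin": 3}
  ],
  "gripper": 1
}}

```text
t: 12.35
ee_pos: [601.7, 157.4, 164.5]
orientation: [-3.104, -0.478, 0.001]
ft_force: [-1.6, 4.5, 0.4]
width: 52.6
grasp_force: 29.6
```

Request:
{"name": "apply_moves", "arguments": {
  "targets": [
    {"tx": 0,"ty": 0,"tz": 0,"spin": -7},
    {"tx": 0,"ty": 0,"tz": 0,"spin": -14},
    {"tx": 0,"ty": 0,"tz": 0,"spin": -21},
    {"tx": 0,"ty": 0,"tz": 0,"spin": -28},
    {"tx": 0,"ty": 0,"tz": 0,"spin": -35},
    {"tx": 0,"ty": 0,"tz": 0,"spin": -41},
    {"tx": 0,"ty": 0,"tz": 0,"spin": -41},
    {"tx": 0,"ty": 0,"tz": 0,"spin": -41}
  ]
}}

```text
t: 13.15
ee_pos: [602.1, 156.0, 164.5]
orientation: [3.076, -0.634, 0.001]
ft_force: [-1.2, -4.1, 0.9]
width: 52.3
grasp_force: 30.9
```

Request:
{"name": "apply_moves", "arguments": {
  "targets": [
    {"tx": 0,"ty": 0,"tz": 0,"spin": 0},
    {"tx": 0,"ty": 0,"tz": 0,"spin": 0},
    {"tx": 0,"ty": 0,"tz": 0,"spin": 0},
    {"tx": 0,"ty": 0,"tz": 0.05,"spin": 0},
    {"tx": 0,"ty": 0,"tz": 0.1,"spin": 8},
    {"tx": 0,"ty": 0,"tz": 0.14,"spin": 16},
    {"tx": 0,"ty": -0.05,"tz": 0.14,"spin": 24},
    {"tx": 0,"ty": -0.1,"tz": 0.14,"spin": 32}
  ],
  "gripper": -1
}}

```text
t: 13.95
ee_pos: [602.8, 57.2, 306.6]
orientation: [-3.132, -0.248, -0.006]
ft_force: [1.1, -0.9, -0.0]
width: 87.9
grasp_force: 0.0
```

```bash
python3 -c "
from h import *
im=np.mean([ctrl.get_image('scene')[:,:,::-1] for _ in range(4)],0).astype(np.uint8);cv2.imwrite('pics/s3.png',im)
im=ctrl.get_image('top')[:,:,::-1];cv2.imwrite('pics/topm.png',im)
o=ctrl.get_obs();print(o['t'],o['ee_pos'],o['orientation'],o['width'])"; python3 prof.py pics/s3.png
```

```text
14.2 [601.99492641  57.13947049 304.47460441] [-3.13273480e+00 -2.28851893e-01  4.13769360e-05] 87.91128782689486
pics/s3.png cols 4deg from 160
      162 166 170 174 178 182 186 190 194 198 202 206 210 214 218 222 226 230 234 238 242 246 250 254 258 262 266 270 274 278 282 286 290 294 298 302 306 310 314 318 322 326 330 334 338
      103  87  81  79  79  80  81  82  83  85  85  86  85  88  92  93  91  93 100 113 124 119 111 109 115 120 126 132 135 134 134 144 156 162 161 155 146 142 140 142 146 149 153 157 157
       89  79  76  77  78  78  78  78  78  78  78  78  78  78  79  79  79  84  94 108 109  92  82  83  85  88  96 110 119 108  92  91  97 100  98  99 101 100  98  96  98 105 114 123 131
       82  75  73  75  78  78  78  78  78  78  78  78  78  79  79  80  79  79  90 109 120 106  93 102 111  98  90 109 128 133 116 101 105 106  99 100 116 126 126 116  98  87  92 104 114
       88  82  74  72  77  78  78  78  79  79  79  79  79  79  79  80  78  79  92 125 149 118  90 106 109  85  76 105 156 190 159 125 132 134 116  94  99 126 152 164 154 124  98  95 107
      109  98  82  72  74  78  78  79  79  79  79  79  79  79  79  81  80  83  96 128 133  91  78  89  86  76  74 103 163 204 145  76  84  88  79  80  89 106 117 120 122 119 109 101 104
      138 119 100  81  77  79  75  77  78  78  78  78  79  79  78  78  78  79  84  96  91  74  76  78  76  76  74  87 148 196 147  80  68  67  68  81  96 109 114 106  87  70  71  84 100
```

```bash
python3 - <<'E'
from h import *
M=np.array([577.9,157.2,245.3]);yw=-.06
cen={}
for c,f,(u0,v0,u1,v1) in(("scene","scene0",(266,204,282,222)),("top","top0",(218,176,236,194)),("scene","s3",(266,204,282,222))):
    im=cv2.imread(f"pics/{f}.png")[v0:v1,u0:u1].astype(float)
    w=np.clip(im[...,2]-im[...,0]-60,0,None)  # orange
    if f=="scene0" or f=="s3": w=np.clip(im[...,2]-im[...,0]-90,0,None)
    v,u=np.mgrid[v0:v1,u0:u1];cen[f]=np.array([(u*w).sum()/w.sum(),(v*w).sum()/w.sum()]);print(f,cen[f].round(2),w.max(),(w>0).sum())
P,e=tri(cen["scene0"],cen["top0"]);print("arrow",P.round(1),e)
for yw in(-.14,-.06,0):
  a=np.array([-np.sin(.44)*np.cos(yw),-np.sin(.44)*np.sin(yw),np.cos(.44)]);G=M-55.5*a
  e1=np.array([np.cos(yw),np.sin(yw),0]);e1-=a*(e1@a);e1/=np.linalg.norm(e1);e2=np.cross(a,e1)
  d=P-G;print(yw,"s",d@a,"r",np.hypot(d@e1,d@e2),"cw deg",np.degrees(np.arctan2(-(d@e2),d@e1)))
E
```

```text
scene0 [273.   211.34] 33.0 2
top0 [225.74 185.  ] 17.0 2
s3 [273.   211.31] 42.0 2
arrow [604.3 156.9 225.6] 4.717754312060402
-0.14 s 26.529339149170763 r 15.660874252163756 cw deg -12.649616804372108
-0.06 s 26.448245458844756 r 15.509923615425159 cw deg -4.910378225443982
0 s 26.43453734705138 r 15.484219491014107 cw deg 0.9441895142238257
```

```bash
python3 - <<'E'
from h import *
M=np.array([577.9,157.2,245.3]);yw=-.06
print(proj("top",[M]),"top raw red-blue & gray")
for f in("top0","topm"):
    im=cv2.imread(f"pics/{f}.png").astype(int)[172:196,214:242]
    print(f);g=im.mean(2).astype(int);o=im[...,2]-im[...,0]
    print("     "+"".join("%4d"%u for u in range(214,242)))
    for r in range(24):print(172+r," "+"".join("%4s"%(("%d"%g[r,k])+("*" if o[r,k]>35 else "")) for k in range(28)))
E
```

```text
[[222.78722192 194.47421915]] top raw red-blue & gray
top0
      214 215 216 217 218 219 220 221 222 223 224 225 226 227 228 229 230 231 232 233 234 235 236 237 238 239 240 241
172  104*105*107*102*100* 99* 99*100*  97  96  93  87  86  92  87  20  32  39  22  19  21  19  18  13  13  12  10   7
173  110*109*108*110*111*111*107*107*103* 100  95  89  93101* 96*  13  19  15  14  16  19  24  24  19  15  11  11   8
174  114*113*113*115*118*117*114*112*106*106* 101 99*102*104*  80  23  17  12  12  11  13  25  24  23  20  15  14   8
175  109*110*111*110*113*114*113*112*108*109*108*107*104*  77  47  30  21  21  25  23  23  27  25  24  22  20  16  12
176  100*102*107* 101101*105*110*109*106*107*107*  95  69  31  25  23  18  22  26  25  26  28  27  22  22  19  18  14
177    91  94  97  93  92  98105*104*102*102*  80  56  12  11  12  10  11  13  14  18  23  22  23  25  22  19  17  14
178    85  84  87  86  88  92  97  95  77  74  31  13   7   7   5   5   5   8   6  10  15  14  18  20  22  20  17  13
179    89  85  86  85  86  89  93  83  30  30  10   7   7   6   8   4   7   6   4   7   7   9  13
[... 4163 characters left out ...]
16  16  11   3   5  14  16  17  16  15  15  14  13  16  30  53  33  28  21  24  28  24  28  21  12  10  11  12
191    16  16  10   5  10  15  18  16  17  15  16  16  15  18  28  31  28  22  29  18  26  36  27  10   7   7   8   8
192    16  16   6   4  13  16  16  15  16  17  17  15  16  18  32 51*  34  45  33   9  17  27  14   4   6   9  10  10
193    19  13   4   6  15  16  16  15  16  16  16  16  15  14  25 46*  25  41  28   4   8  16   2   4   9  10   9  10
194    12   7   8  14  16  15  14  14  14  12  10  11   9   7  11  17  12  26  17  15  37  55   3   7   9  10  11  10
195     6   6  11  11  11   9   9   8   7   6   4   7  21  22  11  16  26  22  13  17  39  39   8   9  10  10  10  10
```

Request:
{"name": "apply_moves", "arguments": {
  "targets": [
    {"tx": 0,"ty": -0.05,"tz": 0,"spin": 0},
    {"tx": 0,"ty": -0.1,"tz": 0,"spin": 0},
    {"tx": 0,"ty": -0.15,"tz": 0,"spin": 0},
    {"tx": 0,"ty": -0.2,"tz": 0,"spin": 0},
    {"tx": 0,"ty": -0.25,"tz": 0,"spin": 0},
    {"tx": 0,"ty": -0.3,"tz": 0,"spin": 0},
    {"tx": 0,"ty": -0.3,"tz": 0,"spin": 0},
    {"tx": 0,"ty": -0.3,"tz": 0,"spin": 0}
  ]
}}

```text
t: 15.0
ee_pos: [602.3, -242.6, 303.8]
orientation: [-3.132, -0.23, 0.001]
ft_force: [0.2, -0.7, 0.4]
width: 87.5
grasp_force: 0.0
```

```bash
python3 - <<'E'
from h import *
A=[]
T=np.mean([ctrl.get_image("top")[:,:,::-1] for _ in range(4)],0);cv2.imwrite("pics/t4.png",T.astype(np.uint8))
S=np.mean([ctrl.get_image("scene")[:,:,::-1] for _ in range(4)],0);cv2.imwrite("pics/s4.png",S.astype(np.uint8))
im=T[172:196,214:242];g=im.mean(2).astype(int);o=im[...,2]-im[...,0]
print("     "+"".join("%4d"%u for u in range(214,242)))
for r in range(24):print(172+r," "+"".join("%4s"%(("%d"%g[r,k])+("*" if o[r,k]>35 else "")) for k in range(28)))
x=cv2.resize(T[174:204,210:240].astype(np.float32),(400,400),interpolation=2);y=cv2.resize(S[200:232,262:294].astype(np.float32),(400,400),interpolation=2)
cv2.imwrite("pics/j.png",np.clip(np.hstack([x*1.8,y*1.3]),0,255).astype(np.uint8))
print(ctrl.get_obs()["ee_pos"])
E
```

```text
214 215 216 217 218 219 220 221 222 223 224 225 226 227 228 229 230 231 232 233 234 235 236 237 238 239 240 241
172   99*100*101* 97* 95*  95  94 94*  92  92  88  82  81  87  83  19  31  37  22  18  19  18  16  12  12  11   9   7
173  104*104*103*105*106*106*103*101*  97  95  90  85  88 96*  90  12  19  13  13  15  18  23  21  18  15  10  10   6
174  108*108*108*109*112*112*108*106* 101 100  97  94 97* 99*  76  21  15  10  11  10  12  24  23  22  18  15  12   7
175  103*105*106*105*107*109*108*107*103*103*103*101* 99*  73  44  29  21  19  23  22  21  25  24  21  20  18  14  10
176    95  98102*  97 96*100*105*105*101*102*101*  90  65  29  22  24  18  21  24  23  25  26  24  22  20  18  16  13
177    87  89  92  88  88  93 99* 98* 97* 96*  75  52  10  10   8  12   9  12  14  18  22  21  21  23  21  17  16  13
178    81  80  82  82  84  87  92  91  73  70  29  11   5   5   5   5   5   6   6  12  13  13  16  18  20  18  15  12
179    84  80  82  80  82  84  88  78  29  28   8   6   7   5   6   4   6   5   5   6   6   9  14  13  18  18  16  13
180   96*  92  89  85  83  84  77  45  16  5
[... 1187 characters left out ...]
61  58  51  42  37  36  68  71  12  25  37  21  12   4   4   6   5
191   88* 92* 95*  83   7  37  85  95  99  86  82  54  51  48  43  33  27  50  70  26  52  45  29   8   4   6   8   8
192   90* 94* 96* 92*  55  91 106 104 106 109 106  77  53  42  38  31  31  58  68  19  41  40  21   2   5   9  10  11
193   92* 96* 96* 92*  96 111  94  66  69  83 100 105  89  36  33  28  27  50  57   6  14  23   5   4   8  10  10  10
194   93* 96* 97*  97 110 104  74  34  31  42  74 104 109  52  28  25  24  35  35  29  64  85   6   7  10  10  10  10
195   93* 96* 98* 98* 112 103  80  51  43  53  73 103 109  61  24  25  31  28  25  33  67  62   9  10  10  10  11  11
[ 602.23760716 -241.98469829  304.68622491]
```

View pics/j.png

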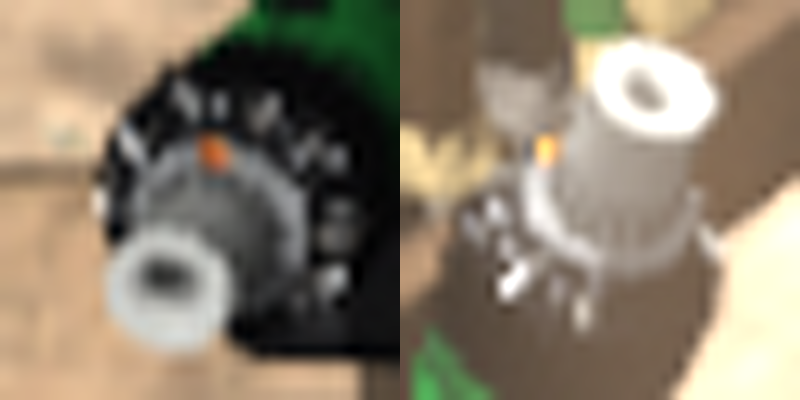

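The left (top) view shows a dot straight above the orange arrow, so the setting is even: 8. "7" is anticlockwise of the arrow and "9" clockwise. The two earlier strokes of about 40° each moved it exactly one click, so three more clicks clockwise reach 5.

Request:
{"name": "apply_moves", "arguments": {
  "targets": [
    {"tx": 0,"ty": 0.05,"tz": 0,"spin": 3},
    {"tx": 0,"ty": 0.1,"tz": 0,"spin": 6},
    {"tx": 0,"ty": 0.15,"tz": 0,"spin": 9},
    {"tx": 0,"ty": 0.2,"tz": 0,"spin": 9},
    {"tx": 0,"ty": 0.25,"tz": 0,"spin": 9},
    {"tx": 0,"ty": 0.3,"tz": 0,"spin": 9},
    {"tx": 0,"ty": 0.35,"tz": 0,"spin": 9},
    {"tx": 0,"ty": 0.399,"tz": 0,"spin": 9}
  ]
}}

```text
t: 16.2
ee_pos: [601.5, 158.4, 304.9]
orientation: [-3.105, -0.478, -0.001]
ft_force: [1.2, -0.3, 0.4]
width: 88.1
grasp_force: 0.0
```

Request:
{"name": "apply_moves", "arguments": {
  "targets": [
    {"tx": 0,"ty": 0,"tz": 0,"spin": 0},
    {"tx": 0,"ty": 0,"tz": -0.03,"spin": 0},
    {"tx": 0,"ty": 0,"tz": -0.06,"spin": 0},
    {"tx": 0,"ty": 0,"tz": -0.09,"spin": 0},
    {"tx": 0,"ty": 0,"tz": -0.115,"spin": 0},
    {"tx": 0,"ty": 0,"tz": -0.14,"spin": 0},
    {"tx": 0,"ty": 0,"tz": -0.14,"spin": 0},
    {"tx": 0,"ty": 0,"tz": -0.14,"spin": 0}
  ]
}}

```text
t: 17.0
ee_pos: [602.1, 155.6, 164.8]
orientation: [3.105, 0.477, -0.001]
ft_force: [0.6, 0.1, -0.7]
width: 87.9
grasp_force: 0.0
```

Request:
{"name": "apply_moves", "arguments": {
  "targets": [
    {"tx": 0,"ty": 0,"tz": 0,"spin": 0},
    {"tx": 0,"ty": 0,"tz": 0,"spin": 0},
    {"tx": 0,"ty": 0,"tz": 0,"spin": 0},
    {"tx": 0,"ty": 0,"tz": 0,"spin": 0},
    {"tx": 0,"ty": 0,"tz": 0,"spin": 0},
    {"tx": 0,"ty": 0,"tz": 0,"spin": 0},
    {"tx": 0,"ty": 0,"tz": 0,"spin": 0},
    {"tx": 0,"ty": 0,"tz": 0,"spin": 0}
  ],
  "gripper": 1
}}

```text
t: 17.8
ee_pos: [601.6, 157.5, 165.0]
orientation: [-3.103, -0.477, -0.0]
ft_force: [-3.9, 6.0, 2.7]
width: 52.6
grasp_force: 29.7
```

Request:
{"name": "apply_moves", "arguments": {
  "targets": [
    {"tx": 0,"ty": 0,"tz": 0,"spin": -7},
    {"tx": 0,"ty": 0,"tz": 0,"spin": -14},
    {"tx": 0,"ty": 0,"tz": 0,"spin": -21},
    {"tx": 0,"ty": 0,"tz": 0,"spin": -28},
    {"tx": 0,"ty": 0,"tz": 0,"spin": -35},
    {"tx": 0,"ty": 0,"tz": 0,"spin": -41},
    {"tx": 0,"ty": 0,"tz": 0,"spin": -41},
    {"tx": 0,"ty": 0,"tz": 0,"spin": -41}
  ]
}}

```text
t: 18.6
ee_pos: [602.2, 156.0, 165.0]
orientation: [-3.076, 0.635, -0.001]
ft_force: [-1.4, -2.3, 5.4]
width: 52.1
grasp_force: 31.3
```

Request:
{"name": "apply_moves", "arguments": {
  "targets": [
    {"tx": 0,"ty": 0,"tz": 0,"spin": 0},
    {"tx": 0,"ty": 0,"tz": 0,"spin": 0},
    {"tx": 0,"ty": 0,"tz": 0,"spin": 0},
    {"tx": 0,"ty": 0,"tz": 0,"spin": 8.2},
    {"tx": 0,"ty": 0,"tz": 0,"spin": 16.4},
    {"tx": 0,"ty": 0,"tz": 0,"spin": 24.6},
    {"tx": 0,"ty": 0,"tz": 0,"spin": 32.8},
    {"tx": 0,"ty": 0,"tz": 0,"spin": 41}
  ],
  "gripper": -1
}}

```text
t: 19.4
ee_pos: [601.9, 156.0, 164.2]
orientation: [3.104, 0.488, -0.001]
ft_force: [0.5, -0.8, -0.3]
width: 87.9
grasp_force: 0.0
```

```bash
python3 -c "
from h import *
im=np.mean([ctrl.get_image('scene')[:,:,::-1] for _ in range(3)],0).astype(np.uint8);cv2.imwrite('pics/s5.png',im)
o=ctrl.get_obs();print(o['t'],o['ee_pos'],o['orientation'],o['width'])"; python3 prof.py pics/s5.png
```

```text
19.55 [601.90925539 155.99308654 164.29042315] [-3.10572556e+00 -4.73299172e-01  5.30471711e-04] 87.8782089059131
pics/s5.png cols 4deg from 160
      162 166 170 174 178 182 186 190 194 198 202 206 210 214 218 222 226 230 234 238 242 246 250 254 258 262 266 270 274 278 282 286 290 294 298 302 306 310 314 318 322 326 330 334 338
      127 123 110  95  86  81  76  77  79  81  81  82  82  84  88  89  87  86  87  90  94  94  92  91  92  93  97  98  99  99  99  98  97  94  90  84  80  79  78  79  80  82  88  96 106
      156 136 115  99  88  80  76  75  74  74  74  74  74  75  75  74  73  73  74  76  76  76  78  84  92  94  86  77  74  75  75  75  75  75  72  70  69  69  69  68  68  68  68  69  74
      131 107  88  81  80  77  76  75  75  74  74  74  74  73  73  73  73  73  73  73  72  72  77  92 110 100  74  66  68  69  69  71  72  72  72  73  73  73  73  72  72  71  70  68  67
       96  81  71  69  73  75  75  75  76  75  74  74  75  74  74  73  73  73  73  73  72  71  75  88 104  97  73  68  70  70  71  74  76  76  76  75  75  75  75  76  76  75  75  73  72
      105  94  78  67  70  74  75  76  76  75  75  75  75  73  73  74  74  73  72  73  73  72  71  81  99  96  77  70  72  73  75  76  76  76  75  74  74  74  75  75  75  75  76  76  75
      133 114  95  76  72  74  72  75  75  74  74  74  74  73  72  73  73  72  72  72  70  69  69  74  82  78  72  74  75  77  77  76  75  74  74  73  73  73  73  73  73  73  73  73  74
```

Mark "1" has moved from 241° to 259°, so the collar is at 7. Two more identical strokes.

Request:
{"name": "apply_moves", "arguments": {
  "targets": [
    {"tx": 0,"ty": 0,"tz": 0,"spin": 0},
    {"tx": 0,"ty": 0,"tz": 0,"spin": 0},
    {"tx": 0,"ty": 0,"tz": 0,"spin": 0},
    {"tx": 0,"ty": 0,"tz": 0,"spin": 0},
    {"tx": 0,"ty": 0,"tz": 0,"spin": 0},
    {"tx": 0,"ty": 0,"tz": 0,"spin": 0},
    {"tx": 0,"ty": 0,"tz": 0,"spin": 0},
    {"tx": 0,"ty": 0,"tz": 0,"spin": 0}
  ],
  "gripper": 1
}}

```text
t: 20.35
ee_pos: [601.4, 157.3, 164.4]
orientation: [-3.103, -0.476, 0.001]
ft_force: [-2.2, 5.2, 1.3]
width: 52.6
grasp_force: 29.7
```

Request:
{"name": "apply_moves", "arguments": {
  "targets": [
    {"tx": 0,"ty": 0,"tz": 0,"spin": -7},
    {"tx": 0,"ty": 0,"tz": 0,"spin": -14},
    {"tx": 0,"ty": 0,"tz": 0,"spin": -21},
    {"tx": 0,"ty": 0,"tz": 0,"spin": -28},
    {"tx": 0,"ty": 0,"tz": 0,"spin": -35},
    {"tx": 0,"ty": 0,"tz": 0,"spin": -41},
    {"tx": 0,"ty": 0,"tz": 0,"spin": -41},
    {"tx": 0,"ty": 0,"tz": 0,"spin": -41}
  ]
}}

```text
t: 21.15
ee_pos: [601.6, 156.2, 164.6]
orientation: [-3.076, 0.636, 0.001]
ft_force: [-4.0, 1.5, 1.3]
width: 52.4
grasp_force: 31.0
```

Request:
{"name": "apply_moves", "arguments": {
  "targets": [
    {"tx": 0,"ty": 0,"tz": 0,"spin": 0},
    {"tx": 0,"ty": 0,"tz": 0,"spin": 0},
    {"tx": 0,"ty": 0,"tz": 0,"spin": 0},
    {"tx": 0,"ty": 0,"tz": 0,"spin": 8.2},
    {"tx": 0,"ty": 0,"tz": 0,"spin": 16.4},
    {"tx": 0,"ty": 0,"tz": 0,"spin": 24.6},
    {"tx": 0,"ty": 0,"tz": 0,"spin": 32.8},
    {"tx": 0,"ty": 0,"tz": 0,"spin": 41}
  ],
  "gripper": -1
}}

```text
t: 21.95
ee_pos: [602.1, 155.8, 164.4]
orientation: [3.103, 0.487, 0.0]
ft_force: [0.1, 0.9, 0.4]
width: 87.9
grasp_force: 0.0
```

Request:
{"name": "apply_moves", "arguments": {
  "targets": [
    {"tx": 0,"ty": 0,"tz": 0,"spin": 0},
    {"tx": 0,"ty": 0,"tz": 0,"spin": 0},
    {"tx": 0,"ty": 0,"tz": 0,"spin": 0},
    {"tx": 0,"ty": 0,"tz": 0,"spin": 0},
    {"tx": 0,"ty": 0,"tz": 0,"spin": 0},
    {"tx": 0,"ty": 0,"tz": 0,"spin": 0},
    {"tx": 0,"ty": 0,"tz": 0,"spin": 0},
    {"tx": 0,"ty": 0,"tz": 0,"spin": 0}
  ],
  "gripper": 1
}}

```text
t: 22.75
ee_pos: [601.5, 157.3, 164.5]
orientation: [-3.103, -0.476, 0.001]
ft_force: [-1.6, 6.0, -0.2]
width: 52.4
grasp_force: 29.7
```

Request:
{"name": "apply_moves", "arguments": {
  "targets": [
    {"tx": 0,"ty": 0,"tz": 0,"spin": -7},
    {"tx": 0,"ty": 0,"tz": 0,"spin": -14},
    {"tx": 0,"ty": 0,"tz": 0,"spin": -21},
    {"tx": 0,"ty": 0,"tz": 0,"spin": -28},
    {"tx": 0,"ty": 0,"tz": 0,"spin": -35},
    {"tx": 0,"ty": 0,"tz": 0,"spin": -41},
    {"tx": 0,"ty": 0,"tz": 0,"spin": -41},
    {"tx": 0,"ty": 0,"tz": 0,"spin": -41}
  ]
}}

```text
t: 23.55
ee_pos: [601.7, 156.1, 164.6]
orientation: [-3.076, 0.636, 0.001]
ft_force: [-2.6, 0.1, 1.2]
width: 52.4
grasp_force: 30.9
```

Request:
{"name": "apply_moves", "arguments": {
  "targets": [
    {"tx": 0,"ty": 0,"tz": 0,"spin": 0},
    {"tx": 0,"ty": 0,"tz": 0,"spin": 0},
    {"tx": 0,"ty": 0,"tz": 0,"spin": 0},
    {"tx": 0,"ty": 0,"tz": 0.05,"spin": 8},
    {"tx": 0,"ty": 0,"tz": 0.1,"spin": 16},
    {"tx": 0,"ty": 0,"tz": 0.14,"spin": 24},
    {"tx": 0,"ty": -0.05,"tz": 0.14,"spin": 32},
    {"tx": 0,"ty": -0.1,"tz": 0.14,"spin": 40}
  ],
  "gripper": -1
}}

```text
t: 24.35
ee_pos: [602.9, 56.2, 306.5]
orientation: [3.107, 0.463, 0.006]
ft_force: [0.2, -1.1, 0.2]
width: 87.7
grasp_force: 0.0
```

```bash
python3 -c "
from h import *
im=np.mean([ctrl.get_image('scene')[:,:,::-1] for _ in range(3)],0).astype(np.uint8);cv2.imwrite('pics/s6.png',im)
o=ctrl.get_obs();print(o['t'],o['ee_pos'],o['orientation'],o['width'])"; python3 prof.py pics/s6.png
```

```text
24.5 [602.04667444  53.81348992 304.73827962] [3.10986167e+00 4.42969523e-01 5.53825165e-04] 87.8875655889687
pics/s6.png cols 4deg from 160
      162 166 170 174 178 182 186 190 194 198 202 206 210 214 218 222 226 230 234 238 242 246 250 254 258 262 266 270 274 278 282 286 290 294 298 302 306 310 314 318 322 326 330 334 338
      111 115 117 111  99  94  94  93  87  83  85  85  85  88  91  93  92  92  94 102 114 117 112 111 117 120 124 126 131 136 138 146 157 162 161 155 150 149 148 146 143 140 140 146 152
      123 128 123 110 103 113 120 111  96  87  85  81  79  79  79  79  79  80  81  81  83  84  83  81  80  83  84  83  84  84  86  93  97  96  91  89  95 104 116 128 133 127 115 110 115
      145 136 118 108 114 123 117 107 103 100  97  90  81  77  78  78  78  79  80  80  80  81  81  81  80  79  78  77  75  75  79  89 102 101  88  83  93 105 110 120 140 154 149 133 124
      132 117 103 105 120 120 104  94  95  97  96  90  81  78  80  80  80  81  81  81  81  81  80  80  80  79  77  77  75  74  82 105 132 140 125 114 121 133 128 109 107 133 160 167 158
      121 104  92  91  98  96  87  86  85  84  83  81  79  79  80  81  80  80  80  79  80  80  81  80  79  79  77  76  74  73  77 102 138 149 124 101 101 106 106 109 116 130 149 166 174
      136 120 103  84  78  78  76  79  79  78  78  78  78  79  79  79  78  78  78  77  76  77  78  77  75  75  74  73  73  71  71  89 119 133 119  89  69  66  69  78 105 136 157 163 163
```

"1" now sits at 293° and "3" at 332°; setting 5 predicts 295° and 331°. The collar is done. Next is the yellow bit, gripped across the rack so the fingers stay clear of the neighbouring bits.

Request:
{"name": "apply_moves", "arguments": {
  "targets": [
    {"tx": -0.0115,"ty": -0.045,"tz": 0,"spin": 8},
    {"tx": -0.023,"ty": -0.09,"tz": 0,"spin": 16},
    {"tx": -0.035,"ty": -0.135,"tz": 0,"spin": 24},
    {"tx": -0.046,"ty": -0.18,"tz": 0,"spin": 32},
    {"tx": -0.057,"ty": -0.225,"tz": 0,"spin": 40},
    {"tx": -0.0675,"ty": -0.2626,"tz": -0.03,"spin": 48},
    {"tx": -0.0675,"ty": -0.2626,"tz": -0.07,"spin": 56},
    {"tx": -0.0675,"ty": -0.2626,"tz": -0.115,"spin": 64}
  ],
  "gripper": 0.1
}}

```text
t: 25.3
ee_pos: [535.4, -207.1, 189.2]
orientation: [2.395, 2.029, 0.003]
ft_force: [0.0, 0.3, 0.5]
width: 39.6
grasp_force: 0.0
```

Request:
{"name": "apply_moves", "arguments": {
  "targets": [
    {"tx": 0,"ty": 0,"tz": 0,"spin": 0},
    {"tx": 0,"ty": 0,"tz": 0,"spin": 0},
    {"tx": 0,"ty": 0,"tz": 0,"spin": 0},
    {"tx": 0,"ty": 0,"tz": 0,"spin": 0},
    {"tx": 0,"ty": 0,"tz": 0,"spin": 0},
    {"tx": 0,"ty": 0,"tz": 0,"spin": 0},
    {"tx": 0,"ty": 0,"tz": 0,"spin": 0},
    {"tx": 0,"ty": 0,"tz": 0,"spin": 0}
  ]
}}

```text
t: 26.1
ee_pos: [534.5, -206.4, 189.7]
orientation: [2.399, 2.028, 0.0]
ft_force: [-0.6, 0.3, 0.1]
width: 39.5
grasp_force: 0.0
```

Request:
{"name": "apply_moves", "arguments": {
  "targets": [
    {"tx": 0,"ty": -0.0024,"tz": -0.03,"spin": 0},
    {"tx": 0,"ty": -0.0024,"tz": -0.06,"spin": 0},
    {"tx": 0,"ty": -0.0024,"tz": -0.09,"spin": 0},
    {"tx": 0,"ty": -0.0024,"tz": -0.12,"spin": 0},
    {"tx": 0,"ty": -0.0024,"tz": -0.1405,"spin": 0},
    {"tx": 0,"ty": -0.0024,"tz": -0.1405,"spin": 0},
    {"tx": 0,"ty": -0.0024,"tz": -0.1405,"spin": 0},
    {"tx": 0,"ty": -0.0024,"tz": -0.1405,"spin": 0}
  ]
}}

```text
t: 26.9
ee_pos: [535.5, -209.2, 50.3]
orientation: [2.398, 2.027, 0.002]
ft_force: [0.0, 0.1, -0.1]
width: 39.4
grasp_force: 0.0
```

Request:
{"name": "apply_moves", "arguments": {
  "targets": [
    {"tx": 0,"ty": 0,"tz": 0,"spin": 0},
    {"tx": 0,"ty": 0,"tz": 0,"spin": 0},
    {"tx": 0,"ty": 0,"tz": 0,"spin": 0},
    {"tx": 0,"ty": 0,"tz": 0,"spin": 0},
    {"tx": 0,"ty": 0,"tz": 0,"spin": 0},
    {"tx": 0,"ty": 0,"tz": 0,"spin": 0},
    {"tx": 0,"ty": 0,"tz": 0,"spin": 0},
    {"tx": 0,"ty": 0,"tz": 0,"spin": 0}
  ],
  "gripper": 1
}}

```text
t: 27.7
ee_pos: [534.7, -208.8, 49.1]
orientation: [2.399, 2.028, 0.0]
ft_force: [1.5, -0.3, 2.4]
width: 9.5
grasp_force: 28.6
```

```bash
python3 -c "
from workcell import ctrl
o=ctrl.get_obs();print(o['t'],o['ee_pos'],o['orientation'],o['width'],o['ft_force'],o['moment'])"
```

```text
27.7 [ 534.68239321 -208.80490954   49.14099829] [2.39871793e+00 2.02830563e+00 2.43437008e-04] 9.513895954874506 [ 1.46254831 -0.33125493  2.40989628] [ 0.03078214 -0.06128778 -0.06326075]
```

```bash
cat >yl.py <<'E'
from h import *
import sys
o=ctrl.get_obs();T=np.array(o["ee_pos"])
for c in sys.argv[1].split(","):
    im=ctrl.get_image(c)[:,:,::-1].copy();cv2.imwrite(f"pics/{c}y.png",im)
    u0,v0=[int(x) for x in proj(c,[T+[0,0,20]])[0]]
    u0-=16;v0-=14
    h=cv2.cvtColor(im,cv2.COLOR_BGR2HSV).astype(int)
    print(c,"TCP",proj(c,[T]).round(1),"TCP+19",proj(c,[T+[0,0,18.7]]).round(1),"+60",proj(c,[T+[0,0,60]]).round(1));print("    u0",u0)
    for v in range(v0,v0+32):
        s=""
        for u in range(u0,u0+36):
            H,S,V=h[v,u]
            s+="Y" if 22<=H<=34 and S>150 and V>80 else "R" if (H<6 or H>174) and S>120 and V>50 else "B" if 100<H<125 and S>110 else "#" if V<45 else "+" if V<90 else "."
        print(v,s)
E
python3 yl.py scene
```

```text
scene TCP [[368.4 214.6]] TCP+19 [[368.5 209.4]] +60 [[368.8 197.5]]
    u0 352
194 ............R+##RRRRRRR.............
195 ............R+##RRRRRRR.............
196 ............R+##+RRRRR.........BB...
197 ............R+##RRR+RR........BBB...
198 ............R+##RRRR++..+.....BBB...
199 ............R+##RRRRRR..+.....BBB...
200 ............R+##RRRRRR..+.....BBB...
201 ............R+##+RRRRR.RR.....BBB...
202 ............R+##RR+RRRRRRR....BBB...
203 ............R+##RRRRRRRRRR....BBB...
204 ............R+##+RRRRRRRRR....BBB...
205 ............R+#Y.RRRRRRRRR.....B....
206 ............R+YY.RRRRRRRRR..........
207 ...............Y.R+...RRRR..........
208 ...............Y.+....RRRR..........
209 ...............YYY.....RR...........
210 ...............YYY......R...........
211 ...............YYY..................
212 ...............YYY..................
213 ...............YYY..................
214 ...............YYY..................
215 ....................................
216 ....................................
217 ....................................
218 ....................................
219 ....................................
220 ....................................
221 ....................................
222 ....................................
223 ....................................
224 ....................................
225 ....................................
```

The scene mask (sleeve rows 205–214, finger bottom at row 207) shows the real tips about 27 mm above the reported TCP. The grip is only on the sleeve's upper end, so I'll regrip 22 mm lower.

Request:
{"name": "apply_moves", "arguments": {
  "targets": [
    {"tx": 0,"ty": 0,"tz": 0,"spin": 0},
    {"tx": 0,"ty": 0,"tz": 0,"spin": 0},
    {"tx": 0,"ty": 0,"tz": 0,"spin": 0},
    {"tx": 0,"ty": 0,"tz": -0.008,"spin": 0},
    {"tx": 0,"ty": 0,"tz": -0.015,"spin": 0},
    {"tx": 0,"ty": 0,"tz": -0.022,"spin": 0},
    {"tx": 0,"ty": 0,"tz": -0.022,"spin": 0},
    {"tx": 0,"ty": 0,"tz": -0.022,"spin": 0}
  ],
  "gripper": 0.1
}}

```text
t: 28.55
ee_pos: [534.2, -208.6, 26.5]
orientation: [-2.398, -2.028, 0.001]
ft_force: [0.8, 0.6, 0.2]
width: 39.8
grasp_force: 0.0
```

Request:
{"name": "apply_moves", "arguments": {
  "targets": [
    {"tx": 0,"ty": 0,"tz": 0,"spin": 0},
    {"tx": 0,"ty": 0,"tz": 0,"spin": 0},
    {"tx": 0,"ty": 0,"tz": 0,"spin": 0},
    {"tx": 0,"ty": 0,"tz": 0,"spin": 0},
    {"tx": 0,"ty": 0,"tz": 0,"spin": 0},
    {"tx": 0,"ty": 0,"tz": 0,"spin": 0},
    {"tx": 0,"ty": 0,"tz": 0,"spin": 0},
    {"tx": 0,"ty": 0,"tz": 0,"spin": 0}
  ],
  "gripper": 1
}}

```text
t: 29.35
ee_pos: [534.7, -208.8, 27.1]
orientation: [2.399, 2.028, 0.0]
ft_force: [0.1, -0.3, 2.0]
width: 12.2
grasp_force: 30.0
```

```bash
python3 yl.py scene
```

```text
scene TCP [[368.2 220.7]] TCP+19 [[368.4 215.5]] +60 [[368.7 203.9]]
    u0 352
201 ...........RR###+RRRRRRRRR....BBB...
202 ...........RR###+RRRR+RRRR....BBB...
203 ...........+R###+RRRRRRRRR....BBB...
204 ............+###+RRRRRRRRR....BBB...
205 ...........R+##++RRR++RRRR.....B....
206 ............+#YY.+RRR+RRRR..........
207 ............+#YY.++R+RRRRR..........
208 ............+#YY.+RRRRRRRR..........
209 ...........R+#YY.+RRRRRRR...........
210 ............+#YY.RRRRR..R...........
211 ...........++#YY.RRRRR..............
212 ............++YY.RRRR+..............
213 ...............Y.RRR+...............
214 ...............Y.RR+................
215 ....................................
216 ....................................
217 ....................................
218 ....................................
219 ....................................
220 ....................................
221 ....................................
222 ....................................
223 ....................................
224 ....................................
225 ....................................
226 ....................................
227 ....................................
228 ....................................
229 ....................................
230 ....................................
231 ....................................
232 ....................................
```

Width is now 12.2 mm, a full sleeve grip. Lift, carry to the holder, and spin so the fingers close square to the lean.

Request:
{"name": "apply_moves", "arguments": {
  "targets": [
    {"tx": 0,"ty": 0,"tz": 0.045,"spin": 0},
    {"tx": 0,"ty": 0,"tz": 0.09,"spin": 0},
    {"tx": 0,"ty": 0,"tz": 0.135,"spin": -8},
    {"tx": 0,"ty": 0.02,"tz": 0.175,"spin": -16},
    {"tx": 0.005,"ty": 0.055,"tz": 0.205,"spin": -24},
    {"tx": 0.01,"ty": 0.095,"tz": 0.23,"spin": -32},
    {"tx": 0.015,"ty": 0.14,"tz": 0.25,"spin": -40},
    {"tx": 0.022,"ty": 0.188,"tz": 0.258,"spin": -48}
  ]
}}

```text
t: 30.2
ee_pos: [557.0, -21.1, 287.1]
orientation: [3.016, 0.875, 0.005]
ft_force: [0.2, -0.6, -0.3]
width: 12.1
grasp_force: 30.0
```

Request:
{"name": "apply_moves", "arguments": {
  "targets": [
    {"tx": 0.004,"ty": 0.04,"tz": 0,"spin": -8},
    {"tx": 0.008,"ty": 0.08,"tz": 0,"spin": -16},
    {"tx": 0.012,"ty": 0.12,"tz": 0,"spin": -24},
    {"tx": 0.018,"ty": 0.155,"tz": 0,"spin": -32},
    {"tx": 0.0212,"ty": 0.178,"tz": 0,"spin": -36},
    {"tx": 0.0212,"ty": 0.178,"tz": 0,"spin": -36},
    {"tx": 0.0212,"ty": 0.178,"tz": 0,"spin": -36},
    {"tx": 0.0212,"ty": 0.178,"tz": 0,"spin": -36}
  ]
}}

```text
t: 31.0
ee_pos: [577.3, 154.6, 284.5]
orientation: [3.14, -0.089, -0.001]
ft_force: [-0.3, -0.5, -0.3]
width: 12.2
grasp_force: 30.0
```

```bash
cat >fp.py <<'E'
from h import *
import sys
# where is the gripped bit: pixels of yellow, and of change against the empty scene, near the expected foot
o=ctrl.get_obs();T=np.array(o["ee_pos"]);R=cv2.Rodrigues(np.array(o["orientation"]))[0];print(o["t"],T.round(1),np.degrees(np.arctan2(R[1,0],R[0,0])).round(1),o["width"].round(1),o["ft_force"].round(1))
M=np.array([577.9,157.2,245.3])
im=ctrl.get_image("scene")[:,:,::-1].copy();cv2.imwrite("pics/sceney.png",im)
F=proj("scene",[T+[0,0,-19.1],T+[0,0,23],T+[0,0,55],M]).round(1);print("foot, sleeve lo, hi, mouth",F.tolist())
b=cv2.imread("pics/s6.png").astype(int);h=cv2.cvtColor(im,cv2.COLOR_BGR2HSV).astype(int);d=abs(im.astype(int)-b).max(2)
u0=int(F[3][0])-18;v0=int(min(F[2][1],F[3][1]))-4
print("u0",u0)
for v in range(v0,int(F[3][1])+12):
    print(v,"".join("Y" if 22<=h[v,u,0]<=34 and h[v,u,1]>130 and d[v,u]>25 else "R" if (h[v,u,0]<8 or h[v,u,0]>172) and h[v,u,1]>100 and d[v,u]>25 else "#" if d[v,u]>25 and h[v,u,2]<70 else "o" if d[v,u]>25 else "." for u in range(u0,u0+36)))
for c in("scene",):
    print([(round(x["score"],2),np.round(x["uv"],1).tolist()) for x in ctrl.pinpoint("bit_yellow",c)])
E
python3 fp.py
```

```text
Traceback (most recent call last):
  File "fp.py", line 4, in <module>
    o=ctrl.get_obs();T=np.array(o["ee_pos"]);R=cv2.Rodrigues(np.array(o["orientation"]))[0];print(o["t"],T.round(1),np.degrees(np.arctan2(R[1,0],R[0,0])).round(1),o["width"].round(1),o["ft_force"].round(1))
                                                                                                                                                                   ^^^^^^^^^^^^^^^^
AttributeError: 'float' object has no attribute 'round'
```

```bash
sed -i 's/o\["width"\].round(1)/o["width"]/' fp.py; python3 fp.py
```

```text
31.0 [577.3 154.6 284.5] -3.3 12.173650240461265 [-0.3 -0.5 -0.3]
foot, sleeve lo, hi, mouth [[282.7, 198.8], [281.3, 182.1], [280.3, 169.0], [282.4, 206.9]]
u0 264
165 ........ooooooo.....................
166 ........ooooooooooo.................
167 ........oooooooooooo................
168 ........oooooooooooo................
169 ........ooooooooo..o................
170 ........ooooooooo.......o...........
171 ........ooooooooo.o.....o...........
172 ........ooooooooo.o.....o...........
173 ........ooooooooo.......o...........
174 ........oooooooooo..o...o...........
175 ........ooooooooo...o...o...........
176 .........oooooooo......oo...........
177 ..........ooooooo....oooo...........
178 ..........oooooo.....oooo...........
179 ..........ooooooo....oo.............
180 ..........ooooooo....o..............
181 .............oooo...................
182 ....................................
183 ................ooo.................
184 ................ooo.................
185 ....................................
186 ................ooo.................
187 .................oo..........
[... 562 characters left out ...]
...................
202 ....................................
203 ..............ooooo.................
204 ..............ooooooo...............
205 .............oooooooooo.............
206 .............oooo.ooooo.............
207 .............oooo..ooooo............
208 ............o.ooo..ooooo............
209 ............o.ooooooooo.............
210 ...........oo...oooooo..............
211 ...........oo.......................
212 ...........o........................
213 ...........o........................
214 ....................................
215 ....................................
216 ........oo..........................
217 ........ooo.........................
[(0.64, [281.6, 202.1])]
```

The foot shows at (282,198), as predicted, straight above the mouth at (282,207). Descend gently to contact.

Request:
{"name": "apply_moves", "arguments": {
  "targets": [
    {"tx": 0,"ty": 0.0026,"tz": -0.004,"spin": 0},
    {"tx": 0,"ty": 0.0026,"tz": -0.008,"spin": 0},
    {"tx": 0,"ty": 0.0026,"tz": -0.012,"spin": 0},
    {"tx": 0,"ty": 0.0026,"tz": -0.015,"spin": 0},
    {"tx": 0,"ty": 0.0026,"tz": -0.018,"spin": 0},
    {"tx": 0,"ty": 0.0026,"tz": -0.02,"spin": 0},
    {"tx": 0,"ty": 0.0026,"tz": -0.021,"spin": 0},
    {"tx": 0,"ty": 0.0026,"tz": -0.022,"spin": 0}
  ]
}}

```text
t: 31.9
ee_pos: [577.6, 158.1, 262.6]
orientation: [-3.14, 0.09, -0.0]
ft_force: [-0.0, -0.8, -0.3]
width: 12.3
grasp_force: 30.0
```

Request:
{"name": "apply_moves", "arguments": {
  "targets": [
    {"tx": 0,"ty": 0,"tz": -0.0003,"spin": 0},
    {"tx": 0,"ty": 0,"tz": -0.0006,"spin": 0},
    {"tx": 0,"ty": 0,"tz": -0.001,"spin": 0},
    {"tx": 0,"ty": 0,"tz": -0.0013,"spin": 0},
    {"tx": 0,"ty": 0,"tz": -0.0016,"spin": 0},
    {"tx": 0,"ty": 0,"tz": -0.002,"spin": 0},
    {"tx": 0,"ty": 0,"tz": -0.002,"spin": 0},
    {"tx": 0,"ty": 0,"tz": -0.002,"spin": 0}
  ]
}}

```text
t: 32.7
ee_pos: [577.7, 158.2, 260.9]
orientation: [-3.14, 0.09, -0.001]
ft_force: [-0.2, 1.2, 1.5]
width: 12.2
grasp_force: 30.0
```

Request:
{"name": "apply_moves", "arguments": {
  "targets": [
    {"tx": 0,"ty": -0.0008,"tz": -0.0005,"spin": 0},
    {"tx": 0,"ty": -0.0008,"tz": -0.001,"spin": 0},
    {"tx": 0,"ty": -0.0008,"tz": -0.0015,"spin": 0},
    {"tx": 0,"ty": -0.0008,"tz": -0.002,"spin": 0},
    {"tx": 0,"ty": -0.0008,"tz": -0.0025,"spin": 0},
    {"tx": 0,"ty": -0.0008,"tz": -0.003,"spin": 0},
    {"tx": 0,"ty": -0.0008,"tz": -0.003,"spin": 0},
    {"tx": 0,"ty": -0.0008,"tz": -0.003,"spin": 0}
  ]
}}

```text
t: 33.5
ee_pos: [578.1, 157.6, 258.1]
orientation: [-3.14, 0.09, -0.002]
ft_force: [3.1, 3.1, 5.8]
width: 12.5
grasp_force: 30.0
```

```bash
python3 -c "
from workcell import ctrl
o=ctrl.get_obs();print(o['t'],o['ee_pos'],o['width'],o['ft_force'],o['moment'])"
```

```text
33.5 [578.06922156 157.55520674 258.12069995] 12.477267081351867 [3.09420167 3.11548388 5.8221948 ] [ 0.66680137 -0.68705314 -0.02146535]
```

Contact: the foot sits about 6 mm inside the mouth. Now swing the grip over in an arc so the bit pivots between the pads into line with the hole.

Request:
{"name": "apply_moves", "arguments": {
  "targets": [
    {"tx": -0.0015,"ty": 0.0003,"tz": -0.0001,"spin": 0},
    {"tx": -0.003,"ty": 0.0006,"tz": -0.0002,"spin": 0},
    {"tx": -0.0045,"ty": 0.0008,"tz": -0.0004,"spin": 0},
    {"tx": -0.006,"ty": 0.001,"tz": -0.0006,"spin": 0},
    {"tx": -0.0075,"ty": 0.0011,"tz": -0.0009,"spin": 0},
    {"tx": -0.009,"ty": 0.0012,"tz": -0.0012,"spin": 0},
    {"tx": -0.0105,"ty": 0.0013,"tz": -0.0015,"spin": 0},
    {"tx": -0.0116,"ty": 0.0014,"tz": -0.0019,"spin": 0}
  ]
}}

```text
t: 34.3
ee_pos: [566.8, 158.4, 256.5]
orientation: [3.14, -0.09, 0.004]
ft_force: [4.1, 0.8, 6.6]
width: 12.2
grasp_force: 30.0
```

```bash
python3 fp.py
```

```text
34.3 [566.8 158.4 256.5] -3.3 12.220079771812959 [4.1 0.8 6.6]
foot, sleeve lo, hi, mouth [[286.3, 211.2], [285.0, 195.0], [284.0, 182.1], [282.4, 206.9]]
u0 264
178 ...........ooooo.....ooooooo........
179 ...........ooooo....oooooooo........
180 ............ooooo...oooooooo........
181 ...........oooooo...oooooooo........
182 ...........oooooo....ooooooo........
183 ...........oooooooo..ooooooo........
184 ...........oooooooo..ooooooo........
185 ...........ooooooo..oooooooo........
186 ............ooo.o...oooooooo........
187 ............oooo.....ooooooo........
188 ............oooo.....oooooooo.......
189 ............ooooo...ooooooooo.......
190 ............ooooo...ooooooooo.......
191 ............ooooo...oooooooo........
192 ............ooooo...oo...o..........
193 .............ooo....oo..............
194 ....................oo..............
195 ....................oo..............
196 ..................o.................
197 ..................oo................
198 .................o..................
199 .................ooo................
200 .................ooo................
201 .................ooo................
202 ..................oo................
203 ..............oooooo................
204 ..............ooooooo...............
205 .............oooooooooo.............
206 .............oooo.ooooo.............
207 .............oooo..ooooo............
208 ............o.ooo..ooooo............
209 ............o.ooooooooo.............
210 ................oooooo..............
211 ....................................
212 ....................................
213 ....................................
214 ....................................
215 .....................o..............
216 ....................................
217 ....................................
[(0.49, [278.6, 209.7])]
```

Request:
{"name": "apply_moves", "arguments": {
  "targets": [
    {"tx": -0.0014,"ty": 0.0001,"tz": -0.0004,"spin": 0},
    {"tx": -0.0028,"ty": 0.0002,"tz": -0.0009,"spin": 0},
    {"tx": -0.0042,"ty": 0.0003,"tz": -0.0014,"spin": 0},
    {"tx": -0.0056,"ty": 0.0004,"tz": -0.0019,"spin": 0},
    {"tx": -0.007,"ty": 0.0005,"tz": -0.0025,"spin": 0},
    {"tx": -0.0083,"ty": 0.0006,"tz": -0.0032,"spin": 0},
    {"tx": -0.0096,"ty": 0.0007,"tz": -0.0039,"spin": 0},
    {"tx": -0.0109,"ty": 0.0008,"tz": -0.0046,"spin": 0}
  ]
}}

```text
t: 35.2
ee_pos: [555.7, 159.2, 251.8]
orientation: [3.14, -0.09, 0.003]
ft_force: [4.5, 0.1, 6.1]
width: 12.2
grasp_force: 30.0
```

```bash
python3 -c "
from workcell import ctrl
o=ctrl.get_obs();print(o['t'],o['ee_pos'],o['width'],o['ft_force'],o['moment'])"
```

```text
35.2 [555.7087071  159.19332376 251.75163633] 12.163319811860154 [4.45518051 0.13587525 6.05485281] [ 0.17267165 -0.93206353 -0.01829209]
```

The grip point now lies on the driver's axis to within 1 mm and the forces are small. Push along the axis.

Request:
{"name": "apply_moves", "arguments": {
  "targets": [
    {"tx": 0.0009,"ty": -0.0001,"tz": -0.0018,"spin": 0},
    {"tx": 0.0017,"ty": -0.0002,"tz": -0.0036,"spin": 0},
    {"tx": 0.0025,"ty": -0.0003,"tz": -0.0054,"spin": 0},
    {"tx": 0.0034,"ty": -0.0003,"tz": -0.0072,"spin": 0},
    {"tx": 0.0042,"ty": -0.0004,"tz": -0.009,"spin": 0},
    {"tx": 0.0051,"ty": -0.0004,"tz": -0.0109,"spin": 0},
    {"tx": 0.0055,"ty": -0.0004,"tz": -0.0118,"spin": 0},
    {"tx": 0.0055,"ty": -0.0004,"tz": -0.0118,"spin": 0}
  ]
}}

```text
t: 36.0
ee_pos: [561.1, 158.6, 239.7]
orientation: [3.14, -0.09, 0.002]
ft_force: [3.4, 1.0, 4.7]
width: 12.0
grasp_force: 30.0
```

```bash
python3 fp.py
```

```text
36.0 [561.1 158.6 239.7] -3.3 12.013729907352658 [3.4 1.  4.7]
foot, sleeve lo, hi, mouth [[288.8, 218.2], [287.5, 202.2], [286.6, 189.6], [282.4, 206.9]]
u0 264
185 .............ooooo...ooooooooo......
186 .............oo.o....ooooooooo......
187 ..............oo.....ooooooooo......
188 ..............ooo....oooooooooo.....
189 ..............ooo...ooooooooooo.....
190 ..............ooo...ooooooooooo.....
191 ..............ooo...ooooooooooo.....
192 ...............ooo..ooooooooooo.....
193 ...............oo...ooooooooo.......
194 ...............oo...oooooooo........
195 ...............o....ooooooo.........
196 ................o....oooo.....o.....
197 ....................ooo......oo.....
198 ................ooooooo....oooo.....
199 ................ooooooo....oo.......
200 ................ooooooooo...........
201 ................ooooooooo...........
202 .................oooooooo...........
203 .................ooo................
204 .................oooo...............
205 .............o..ooooooo.............
206 .............oooo.ooooo.............
207 .............ooo..oooooo............
208 ..............ooo.oooooo............
209 ..............ooooooooo.............
210 ................oooooo..............
211 ....................................
212 ....................................
213 ....................................
214 ....................................
215 .....................o..............
216 ....................................
217 ....................................
[]
```

Request:
{"name": "apply_moves", "arguments": {
  "targets": [
    {"tx": 0.0007,"ty": 0,"tz": -0.0015,"spin": 0},
    {"tx": 0.0014,"ty": -0.0001,"tz": -0.003,"spin": 0},
    {"tx": 0.0021,"ty": -0.0001,"tz": -0.0045,"spin": 0},
    {"tx": 0.0028,"ty": -0.0002,"tz": -0.006,"spin": 0},
    {"tx": 0.0035,"ty": -0.0002,"tz": -0.0075,"spin": 0},
    {"tx": 0.0042,"ty": -0.0002,"tz": -0.009,"spin": 0},
    {"tx": 0.0047,"ty": -0.0003,"tz": -0.01,"spin": 0},
    {"tx": 0.0047,"ty": -0.0003,"tz": -0.01,"spin": 0}
  ]
}}

```text
t: 36.9
ee_pos: [564.8, 158.9, 231.5]
orientation: [-3.14, 0.09, 0.0]
ft_force: [-5.5, -0.2, 20.4]
width: 12.4
grasp_force: 30.0
```

```bash
python3 -c "
from workcell import ctrl
o=ctrl.get_obs();print(o['t'],o['ee_pos'],o['width'],o['ft_force'],o['moment'])"
```

```text
36.9 [564.81457281 158.85914923 231.54395354] 12.382894894707105 [-5.46748081 -0.17551646 20.37901788] [ 0.09508355  0.61781019 -0.0169954 ]
```

Request:
{"name": "apply_moves", "arguments": {
  "targets": [
    {"tx": 0.0002,"ty": 0,"tz": -0.0004,"spin": 0},
    {"tx": 0.0004,"ty": 0,"tz": -0.0008,"spin": 0},
    {"tx": 0.0006,"ty": 0,"tz": -0.0012,"spin": 0},
    {"tx": 0.0008,"ty": 0,"tz": -0.0016,"spin": 0},
    {"tx": 0.0009,"ty": 0,"tz": -0.002,"spin": 0},
    {"tx": 0.0009,"ty": 0,"tz": -0.002,"spin": 0},
    {"tx": 0.0009,"ty": 0,"tz": -0.002,"spin": 0},
    {"tx": 0.0009,"ty": 0,"tz": -0.002,"spin": 0}
  ]
}}

```text
t: 37.7
ee_pos: [565.2, 159.0, 231.2]
orientation: [-3.14, 0.09, 0.0]
ft_force: [-11.5, 0.9, 32.4]
width: 12.0
grasp_force: 30.0
```

```bash
python3 fp.py
```

```text
37.7 [565.2 159.  231.2] -3.3 11.984237248351766 [-11.5   0.9  32.4]
foot, sleeve lo, hi, mouth [[287.4, 221.0], [286.2, 205.1], [285.2, 192.6], [282.4, 206.9]]
u0 264
188 ............ooooo....oooooooo.......
189 ............ooooo...ooooooooo.......
190 ............ooooo...ooooooooo.......
191 .............oooo...ooooooooo.......
192 .............ooo....ooooooooo.......
193 .............oooo...ooooooooo.......
194 .............ooooo..ooooooo.........
195 .............oooo...oooooo..........
196 .............ooo.....oooo...........
197 .............ooo....oooo.....o......
198 .............oooooooooo....ooo......
199 .............oooooooooo...oooo......
200 .............ooooooooooooooooo......
201 ..............oooooooooooooooo......
202 ..............ooooooooo...oo........
203 .............oooooooooo.............
204 .............oooooooooo.............
205 .............oooooooooo.............
206 .............oooo.ooooo.............
207 .............ooo..oooooo............
208 ..............ooo..ooooo............
209 ............o.ooooooooo.............
210 ................oooooo..............
211 ....................................
212 ....................................
213 ....................................
214 ....................................
215 ....................................
216 ....................................
217 ....................................
[]
```

The force rises to 34 N with almost no travel, so the bit is at the bottom. Relax, release and clear.

Request:
{"name": "apply_moves", "arguments": {
  "targets": [
    {"tx": -0.0005,"ty": 0,"tz": 0.001,"spin": 0},
    {"tx": -0.001,"ty": 0,"tz": 0.002,"spin": 0},
    {"tx": -0.0013,"ty": 0,"tz": 0.0027,"spin": 0},
    {"tx": -0.0013,"ty": 0,"tz": 0.0027,"spin": 0},
    {"tx": -0.0013,"ty": 0,"tz": 0.0027,"spin": 0},
    {"tx": -0.0013,"ty": 0,"tz": 0.0027,"spin": 0},
    {"tx": -0.0013,"ty": 0,"tz": 0.0027,"spin": 0},
    {"tx": -0.0013,"ty": 0,"tz": 0.0027,"spin": 0}
  ]
}}

```text
t: 38.6
ee_pos: [564.7, 158.8, 231.4]
orientation: [-3.14, 0.09, -0.0]
ft_force: [-1.8, 0.3, 13.0]
width: 12.0
grasp_force: 30.0
```

Request:
{"name": "apply_moves", "arguments": {
  "targets": [
    {"tx": 0,"ty": 0,"tz": 0,"spin": 0},
    {"tx": 0,"ty": 0,"tz": 0,"spin": 0},
    {"tx": 0,"ty": 0,"tz": 0,"spin": 0},
    {"tx": 0,"ty": 0,"tz": 0,"spin": 0},
    {"tx": 0,"ty": 0,"tz": 0.03,"spin": 0},
    {"tx": 0,"ty": 0,"tz": 0.065,"spin": 0},
    {"tx": 0,"ty": 0,"tz": 0.1,"spin": 0},
    {"tx": 0,"ty": 0,"tz": 0.14,"spin": 0}
  ],
  "gripper": -1
}}

```text
t: 39.4
ee_pos: [564.0, 158.6, 370.4]
orientation: [3.14, -0.09, -0.004]
ft_force: [-0.2, -0.2, 0.0]
width: 72.7
grasp_force: 0.0
```

Request:
{"name": "apply_moves", "arguments": {
  "targets": [
    {"tx": -0.01,"ty": -0.05,"tz": 0,"spin": 0},
    {"tx": -0.01,"ty": -0.1,"tz": 0,"spin": 0},
    {"tx": -0.01,"ty": -0.15,"tz": 0,"spin": 0},
    {"tx": -0.01,"ty": -0.2,"tz": 0,"spin": 0},
    {"tx": -0.01,"ty": -0.25,"tz": 0,"spin": 0},
    {"tx": -0.01,"ty": -0.3,"tz": 0,"spin": 0},
    {"tx": -0.01,"ty": -0.3,"tz": 0,"spin": 0},
    {"tx": -0.01,"ty": -0.3,"tz": 0,"spin": 0}
  ]
}}

```text
t: 40.2
ee_pos: [554.4, -142.1, 369.5]
orientation: [-3.14, 0.094, 0.002]
ft_force: [0.2, -0.3, -0.3]
width: 88.2
grasp_force: 0.0
```

```bash
python3 - <<'E'
from h import *
from h import *
M=np.array([577.9,157.2,245.3]);a=np.array([-.425,.0255,.905])
P=[M+k*a for k in(10,42,68)]
for c in("scene","top"):
    im=np.mean([ctrl.get_image(c)[:,:,::-1] for _ in range(3)],0).astype(np.uint8);cv2.imwrite(f"pics/{c}z.png",im)
    h=cv2.cvtColor(im,cv2.COLOR_BGR2HSV).astype(int);q=proj(c,P+[M]);print(c,"home: sleeve lo, hi, tip, mouth",q.round(1).tolist())
    b=cv2.imread("pics/s6.png" if c=="scene" else "pics/t4.png").astype(int);d=abs(im.astype(int)-b).max(2)
    u0=int(q[:,0].min())-12;v0=int(q[:,1].min())-6
    print("u0",u0)
    for v in range(v0,int(q[:,1].max())+8):
        print(v,"".join("Y" if 20<=h[v,u,0]<=36 and h[v,u,1]>130 and d[v,u]>25 else "o" if d[v,u]>25 else "." for u in range(u0,int(q[:,0].max())+12)))
o=ctrl.get_obs();print(o["t"],o["ee_pos"],o["ft_force"])
E
cp pics/scenez.png pics/s7.png; python3 prof.py pics/s7.png | tail -5
```

```text
scene home: sleeve lo, hi, tip, mouth [[283.6, 203.9], [287.4, 194.1], [290.6, 185.9], [282.4, 206.9]]
u0 270
179 ................................
180 ................................
181 ................................
182 ................................
183 ................................
184 ................................
185 ................................
186 ................................
187 ................................
188 .....................o..........
189 ....................oo..........
190 ...................oo...........
191 ...................oo...........
192 ...................o............
193 ................YY.o............
194 ...............YYYo.............
195 ...............YYYYYo...........
196 ..............YYYYYYo...........
197 ..............YYYYYY............
198 .............YYYYYYY............
199 .............YYYYYY.............
200 .............YYYYY..............
201 ............YYYYYY..............
202 ............YYYYYY..............
203 ............YYYYY...............
204 ............oYYYY...............
205 ............ooooo.......
[... 1654 characters left out ...]
99  96  89  80  76  78  78  78  79  80  80  80  81  82  81  79  78  77  76  76  75  78  88 100  99  87  82  92 103 109 119 138 152 147 131 121
      130 115 101 103 117 118 103  94  94  95  95  89  80  79  80  80  80  79  80  79  79  80  81  80  79  78  77  76  75  74  81 103 130 138 123 113 119 131 126 108 106 131 157 164 155
      120 104  91  90  97  95  87  86  85  83  83  81  79  80  80  80  79  79  79  79  79  79  80  79  78  78  77  75  74  73  76 101 137 148 123 100 100 105 104 107 114 129 147 163 171
      135 119 102  85  78  77  75  79  78  78  78  78  78  78  78  78  78  77  77  76  76  76  76  76  75  74  73  72  72  71  71  88 117 131 118  87  67  65  69  77 104 135 156 161 160
```

The sleeve lies where the home position predicts (scene rows 193–204, predicted 194–204). The collar strip is unchanged and the arm is clear, so I'll hand in.

```bash
python3 -c "
from workcell import ctrl
print(ctrl.close_job())"
```

```text
the job is handed in; nothing more can be done
None
```

I handed the job in at about 40.5 s: the collar reads 5, the yellow bit is pushed to the stop in the bit holder, and the arm is clear. I did not re-check the red and blue bits or the two boxes in a picture after lifting the yellow bit, and the hand-in returned no verdict.

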